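# Load the chilled serving stand with cold packs

### The arm

A 6-joint arm with a two-finger parallel gripper is mounted at the origin on a cart in front of the work surface, level with it; the furniture and walls round the work are solid. World frame = base frame: x ahead of the robot, y to its left, z up, the work surface at z = 0. Lengths are in m, angles in rad, forces in N, time in s.
With the tool pointing down it reaches from about 0.275 to 0.825 m from the base axis. Payload 5.2 kg.
Tool frame: the origin (TCP) lies at the very end of the fingers, on their centre line; the grasp point (between the pads) lies 19 mm behind it; z points along the fingers, y is the line along which they close (so a half turn about z gives the same grasp; the last joint's range is limited). The gripper opens to 93 mm and grips with 3 to 60 N. Pads are 15 mm wide; open, the fingers measure 128 mm over their backs; the gripper's body (75 mm by 188 mm) begins 65 mm behind the grasp point.
Start: joints at [1.019, 0.259, 1.535, -0, 1.348, -0.203], TCP at [0.188, 0.517, 0.219] pointing down, gripper open.
Joint ranges: [-3.14, 3.14], [-0.91, 2.08], [0.19, 2.58], [-1.22, 4.36], [0.22, 2.71], [-3.12, 3.12]. Speed limits (rad/s): [2.57, 2.57, 3.14, 3.14, 3.14, 3.14].

### API

Orientations are given as a unit quaternion [x, y, z, w].
In Python, from station import arm gives the robot as it stands.
- The arm moves only by the tool drive_tool, never from a script. Its argument "deltas" is a list of rows, each an object of numbers: "dx", "dy", "dz": the shift along the tool's x, y, z in mm; "roll": the turn about the tool's z in degrees. In form: [{"dx": .., "dy": .., "dz": .., "roll": ..}, ...]. A call has 1 to 8 rows; each row is the pose to reach, as a shift and turn from the pose commanded when the call began, along the tool's axes at that moment; what a row does not reach only later rows make up. A row lasts 1/8 s, in which the tool goes at most 62.5 mm and 10.7 degrees, less where a joint would pass 70% of its speed; a pose out of reach is approached as far as the arm can. A call with a gripper value outside its range is refused whole. "fingers" is the opening, from -1 (shut) to 1 (fully open), set as the call begins (left out, the last holds). The fingers move at their own pace and stop on an object; the grip force is fixed at half the most. Time passes only in rows, so rows that repeat a pose let the fingers close. It gives the time, the measured TCP pose, the force, the opening and the grip force at its end, in the units of the state.
- arm.state(): the state, without advancing time (a new reading comes with each control period).
- arm.camera(name): name is "scene" or "side" or "wrist"; returns the picture (480x640x3 uint8, blue, green, red); there is no depth.
- arm.get_calibration(name): a dict with "fx", "fy", "cx", "cy" (pixels), "view" (4x4, takes a point from world to camera coordinates). Camera axes: x right, y down, z forward; pixel columns grow to the right and rows downward; lengths in m; the calibration is good to about 2 mm. A picture is of the moment at which its call begins: read the wrist's pose just before it. get_calibration takes no time and is no camera call; for the wrist camera it gives the pose at the moment of the call.
- arm.job_done(): hands the job in; it is judged then, once.
Trained networks look in the newest picture that a camera, given by its name, has taken for a name from the list of things; names that differ only in an ending like _2 or _b are one class to them, and where a whole thing is asked for, a point or a joint stands for the part that bears it (a point fixed in the world has none). Each returns a list of dicts, best first, with "conf" (0 to 1); they miss things now and then, are a little off and sometimes report something else, mostly with a low value. They report only what shows in the picture. A call takes as long as a camera call. They do not tell look-alikes from the thing itself.
- arm.boxes_of(label, camera): "box" ([left, top, right, bottom] in pixels, round what is visible of it).
The state is a dict: "time_s": time; "qpos": joint angles; "qd": joint speeds; "effort": joint torques, N m; "ee_pos": TCP position; "ee_rot": TCP orientation; "ft_force": force on the tool from outside, world axes, zero at the start; "torque": the same for the moment, N m; "width": finger opening in m; "grasp_force": force on a finger pad.
Only numpy, scipy, OpenCV 4.12 (cv2) and the standard library are available. Lean on these libraries where they do the work, as an engineer would, in place of code of your own. Each camera call takes 0.05 s, during which the arm holds its last target. There are 200 camera calls.

### The job

Get the chilled serving stand ready for the table: take the steel plate off the grey base by its handle and lay it aside on the worktop, press every hard pale-blue cold pack that lies out into the recess made for its shape until it is fully home with its top flush (or a hair below) with the top of the base, then put the plate back over the two pins so that it lies flat on the base. Leave the salt shaker, the sugar shaker and the loose lemon where they are.

Things in the scene. Friction and masses are not known exactly. Their poses are not given: they have to be found in the camera images.
- chill_base: Grey plastic base of a chilled serving stand, a block 250 mm (its x) by 166 mm (its y) by 31 mm high that does not move; origin at the centre of its underside, z up. Four flat-floored recesses in its top, 25 mm deep, each 5 mm longer and wider than its cold pack. Two round steel pins, 8 mm thick, 12.5 mm high, stand on its top at x=-108, y=+70 mm and x=+108, y=-70 mm.
- recess_long_a (a point): Recess for a long pack, 115 mm along the base's y by 43 mm along its x, at the base's -x end; its point is the centre of the recess's mouth, level with the base's top face; axes as the base's. Sprung black tongues in the middle of its two short ends slope inward from just below the top to a nose at 22 mm depth: a pack laid in rests on them.
- recess_long_b (a point): A second recess just like recess_long_a, beside it, nearer the middle; its point is the centre of the recess's mouth, level with the base's top face; axes as the base's. In every recess a pack laid in squarely rests on the tongues with 12 to 16 mm standing above the base's top; pressing down on its middle (4 to 12 N) drives it down.
- recess_oblong (a point): Recess for the oblong pack, 81 mm along the base's x by 55 mm along its y, at the +x, -y corner; its point is the centre of the recess's mouth, level with the base's top face; axes as the base's. Tongues at its short ends. A pack pressed down onto the floor of its recess has its top 1 mm below the base's top; the tongues then hold it; pressed only part of the way it may spring back up.
- recess_square (a point): Recess for the square pack, 65 by 65 mm, at the +x, +y corner; its point is the centre of the recess's mouth, level with the base's top face; axes as the base's. Tongues at its +y and -y sides.
- serving_plate: Steel serving plate, 244 by 160 mm, 5 mm thick with a rim 9 mm high, 0.35 kg; origin at the centre of its underside, z up, long side along its x. It has two 13 mm holes at x=-108, y=+70 mm and x=+108, y=-70 mm that go over the base's pins (it also fits turned half round). At the start it lies on the base, on the pins, its underside on the base's top face (origin 31 mm above the base's origin).
- plate_handle (a point): Middle of the plate's bow handle: a round bar 10 mm thick running 60 mm along the plate's x over the plate's centre, its axis 41 mm above the plate's underside (free space below the bar 31 mm).
- long_pack_1: Long cold pack, 38 mm (its x) by 110 mm (its y) (one of two alike), hard pale ice-blue plastic, 24 mm thick, with a small grey filler cap on top near its +y end; origin at the centre of the underside, z up. It may be absent. 0.09 to 0.18 kg.
- long_pack_2: The other long cold pack, 38 mm (its x) by 110 mm (its y) (one of two alike), hard pale ice-blue plastic, 24 mm thick, with a small grey filler cap on top near its +y end; origin at the centre of the underside, z up. It may be absent. 0.09 to 0.18 kg.
- oblong_pack: Oblong cold pack, 50 mm (its x) by 76 mm (its y), hard pale ice-blue plastic, 24 mm thick, with a small grey filler cap on top near its +y end; origin at the centre of the underside, z up. It may be absent. 0.09 to 0.18 kg.
- square_pack: Square cold pack, 60 by 60 mm, hard pale ice-blue plastic, 24 mm thick, with a small grey filler cap on top near its +y end; origin at the centre of the underside, z up. It may be absent. 0.09 to 0.18 kg.
- salt: Bystander: a small glass salt shaker, 44 mm across, 90 mm tall, standing behind the packs.
- sugar: Bystander: a glass sugar shaker with a steel top, 58 mm across, 119 mm tall, standing behind the packs.
- lemon_a: Bystander: a whole lemon, about 77x62x56 mm, lying by itself to the right of the base, near the plate of lemons.
There are look-alikes about, which are no part of the job. What is shaped like the long_pack_2 but green is not meant. Leave any pink look-alike of the oblong_pack alone.

How it is judged:
On the way, in this order (a step that is already met when the one before it is completed fails the run):
1. the plate has been lifted off the base and laid on the worktop (horizontal distance between serving_plate and chill_base above 0.12 m and height (world z) of serving_plate below 0.012 m and angle between serving_plate's own z axis and vertical below 0.1 rad), for 0.2 s.
2. every cold pack present is pressed home in a recess of its shape, while the plate is off (((horizontal distance between long_pack_1 and recess_long_a below 0.006 m and z of long_pack_1 in the frame of recess_long_a below -0.0225 m and angle between long_pack_1's own z axis and vertical below 0.035 rad) or (horizontal distance between long_pack_1 and recess_long_b below 0.006 m and z of long_pack_1 in the frame of recess_long_b below -0.0225 m and angle between long_pack_1's own z axis and vertical below 0.035 rad)) and ((horizontal distance between long_pack_2 and recess_long_a below 0.006 m and z of long_pack_2 in the frame of recess_long_a below -0.0225 m and angle between long_pack_2's own z axis and vertical below 0.035 rad) or (horizontal distance between long_pack_2 and recess_long_b below 0.006 m and z of long_pack_2 in the frame of recess_long_b below -0.0225 m and angle between long_pack_2's own z axis and vertical below 0.035 rad)) and horizontal distance between oblong_pack and recess_oblong below 0.006 m and z of oblong_pack in the frame of recess_oblong below -0.0225 m and angle between each of oblong_pack, square_pack's own z axis and vertical below 0.035 rad and horizontal distance between square_pack and recess_square below 0.006 m and z of square_pack in the frame of recess_square below -0.0225 m and horizontal distance between serving_plate and chill_base above 0.12 m), for 0.3 s.
At the end, for the whole second after the job is handed in: Every cold pack present lies level in a recess of its own shape, centred within 6 mm, its top at most 1.5 mm above the top of the base; the plate is over the pins, within 6 mm of centre, its underside within 2 mm of the top of the base, level, long side along the base; all at rest (((horizontal distance between long_pack_1 and recess_long_a below 0.006 m and z of long_pack_1 in the frame of recess_long_a below -0.0225 m and angle between long_pack_1's own z axis and vertical below 0.035 rad) or (horizontal distance between long_pack_1 and recess_long_b below 0.006 m and z of long_pack_1 in the frame of recess_long_b below -0.0225 m and angle between long_pack_1's own z axis and vertical below 0.035 rad)) and ((horizontal distance between long_pack_2 and recess_long_a below 0.006 m and z of long_pack_2 in the frame of recess_long_a below -0.0225 m and angle between long_pack_2's own z axis and vertical below 0.035 rad) or (horizontal distance between long_pack_2 and recess_long_b below 0.006 m and z of long_pack_2 in the frame of recess_long_b below -0.0225 m and angle between long_pack_2's own z axis and vertical below 0.035 rad)) and horizontal distance between oblong_pack and recess_oblong below 0.006 m and z of oblong_pack in the frame of recess_oblong below -0.0225 m and angle between each of oblong_pack, square_pack's own z axis and vertical below 0.035 rad and horizontal distance between square_pack and recess_square below 0.006 m and z of square_pack in the frame of recess_square below -0.0225 m and horizontal distance between serving_plate and chill_base below 0.006 m and z of serving_plate in the frame of chill_base between 0.029 and 0.033 m and angle between serving_plate's own z axis and vertical below 0.03 rad and angle between the x axis of serving_plate and the x axis of chill_base, either way round below 0.08 rad and linear speed of each of long_pack_1, long_pack_2, oblong_pack, square_pack, serving_plate below 0.02 m/s); the robot touches nothing.
It fails at once if the salt shaker or the sugar shaker is knocked over or pushed away (distance of any of salt, sugar from where it was at the start of the episode above 0.04 m or angle between any of salt, sugar's own z axis and vertical above 0.5 rad).
It fails at once if the loose lemon is pushed away (distance of lemon_a from where it was at the start of the episode above 0.06 m).
Of long_pack_1, long_pack_2, oblong_pack, square_pack only 3 to 4 are there at a start; the rules pass over those that are not, and their reading is None.
At some moment in a run one of long_pack_1, long_pack_2, oblong_pack, square_pack may be knocked a few centimetres aside while the robot is not near it.
Once in a run the grip may slacken for a moment while it holds something.
It also fails if it takes over 210 s, if anything falls off the work surface, if the arm or the gripper's body presses on something with over 40 N, if the wrist force passes 120 N, or if a joint passes its speed limit or range.

## Working session

There is one attempt and no reset: what is moved stays moved. The work goes in short steps, Python scripts to look and compute and a tool call to move; the robot and the scene stay as the last step left them, time stands still between calls to the robot, and variables do not carry over. Pictures are saved under pics/ and viewed, at most 14 in all, crops included, and the job is handed in when it is done.

Besides the shell and the picture viewer there is one more tool, called after "Call:" by a JSON object that holds its "api" and its "payload". drive_tool: Moves the arm, as the interface text tells. Its arguments: {"type":"object","properties":{"deltas":{"type":"array","items":{"type":"object","properties":{"dx":{"type":"number"},"dy":{"type":"number"},"dz":{"type":"number"},"roll":{"type":"number"}}}},"fingers":{"type":"number"}},"required":["deltas"]}

```bash
ls; mkdir -p pics; python3 - <<'E'
from station import arm
import cv2
for n in ("scene","side"):
    cv2.imwrite(f"pics/{n}0.png",arm.camera(n))
    c=arm.get_calibration(n); print(n,c["fx"],c["cx"],c["cy"],c["view"])
    for l in ["chill_base","serving_plate","plate_handle","long_pack_1","oblong_pack","square_pack","salt","sugar","lemon_a"]:
        print(l,[([round(v) for v in d["box"]],round(d["conf"],2)) for d in arm.boxes_of(l,n)])
s=arm.state();print(s)
E
```

```text
pics
scene 464.59303965398146 324.9683227822628 242.64790019702124 [[ 0.73366268 -0.67912145 -0.02308953 -0.32282014]
 [-0.45842984 -0.46959346 -0.75453566  0.37959751]
 [ 0.50157866  0.56415958 -0.65585273  0.74497961]
 [ 0.          0.          0.          1.        ]]
chill_base [([280, 282, 419, 351], 0.57)]
serving_plate [([280, 244, 416, 338], 0.81)]
plate_handle [([283, 243, 419, 339], 0.64)]
long_pack_1 [([193, 228, 235, 255], 0.74), ([243, 200, 283, 230], 0.56), ([228, 253, 274, 284], 0.55), ([286, 246, 417, 338], 0.24)]
oblong_pack [([213, 186, 244, 205], 0.79), ([284, 227, 314, 260], 0.55), ([230, 252, 272, 286], 0.23)]
square_pack []
salt [([355, 200, 370, 231], 0.94)]
sugar [([321, 173, 343, 217], 0.98), ([280, 225, 315, 259], 0.61)]
lemon_a [([476, 306, 508, 337], 0.62)]
side 589.4677076767388 325.99857565290614 235.95259462087103 [[ 0.87721287 -0.48001494  0.00912382 -0.43810588]
 [-0.23286255 -0.44201454 -0.86625526  0.24725928]
 [ 0.41984833  0.75776566 -0.49951835  1.40285754]
 [ 0.          0.          0.          1.        ]]
chill_base [([280, 262, 386, 301], 0.8
[... 395 characters left out ...]
9, 326, 247], 0.5)]
lemon_a []
{'time_s': 1.0, 'qpos': array([ 1.01919370e+00,  2.58558191e-01,  1.53497539e+00,  2.38407380e-07,
        1.34804204e+00, -2.02827676e-01]), 'qd': array([0.00053604, 0.00057591, 0.00010507, 0.00041207, 0.00131213,
       0.00131939]), 'effort': array([ 3.01574914e-05, -4.37214410e+01, -2.84306395e+01,  7.17780017e-02,
        3.10980726e-02,  3.77537140e-05]), 'ee_pos': array([0.18795399, 0.51689029, 0.21868516]), 'ee_rot': array([1.73504961e-01, 9.84832995e-01, 7.96348214e-06, 3.02997904e-06]), 'ft_force': array([-0.08879191,  0.01317225, -0.33001504]), 'torque': array([ 0.0325969 , -0.02891165,  0.01884972]), 'grasp_force': 0.0, 'width': 0.09262842907566589}
```

```bash
python3 - <<'E'
import cv2
a=cv2.imread("pics/scene0.png")[150:390,150:530]
cv2.imwrite("pics/s0c.png",cv2.resize(a,None,fx=2.1,fy=2.1,interpolation=2))
E
```

```text
(no output)
```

View pics/s0c.png

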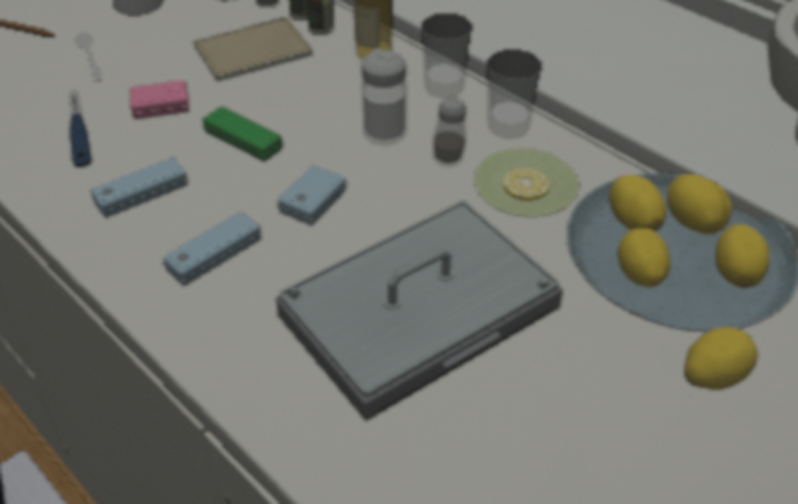

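The view shows the base with its plate (handle around crop 420,275), two blue long packs (crop 140,187 and 213,247) and one smaller blue pack (312,194). The pink and green look-alikes sit behind them. Next I compute rough positions.

```bash
cat > h.py <<'E'
from station import arm
import numpy as np, cv2
from scipy.spatial.transform import Rotation as R
def ray(cal,u,v):
    V=np.array(cal["view"]);Rm=V[:3,:3];t=V[:3,3]
    d=Rm.T@np.array([(u-cal["cx"])/cal["fx"],(v-cal["cy"])/cal["fy"],1]);return -Rm.T@t,d
def onz(cal,u,v,z):
    o,d=ray(cal,u,v);return o+d*(z-o[2])/d[2]
def proj(cal,P):
    V=np.array(cal["view"]);p=V[:3,:3]@np.asarray(P,float)+V[:3,3]
    return np.array([cal["fx"]*p[0]/p[2]+cal["cx"],cal["fy"]*p[1]/p[2]+cal["cy"]])
def tri(obs): # [(cal,u,v)...]
    A=np.zeros((3,3));b=np.zeros(3)
    for c,u,v in obs:
        o,d=ray(c,u,v);d/=np.linalg.norm(d);M=np.eye(3)-np.outer(d,d);A+=M;b+=M@o
    return np.linalg.solve(A,b)
def todelta(P,yaw=None):
    """mm shift in tool axes to world TCP P; yaw = world heading (deg) of tool x wanted"""
    s=arm.state();Q=R.from_quat(s["ee_rot"]);m=Q.as_matrix()
    d=m.T@(np.asarray(P)-s["ee_pos"])*1000
    cur=np.degrees(np.arctan2(m[1,0],m[0,0]))
    r=None if yaw is None else -((yaw-cur+90)%180-90)
    return np.round(d,1),r,round(cur,1)
E
python3 - <<'E'
from h import *
np.set_printoptions(precision=3,suppress=True)
c=arm.get_calibration("scene");e=arm.get_calibration("side")
def P(x,y,z):return onz(c,150+x/2.1,150+y/2.1,z)
for n,p in dict(longA=(140,187),longB=(213,247),small=(312,194)).items():print(n,P(*p,.02))
print("base corners",*[P(*p,.04) for p in [(278,297),(464,204),(560,290),(367,402)]])
print("handle",P(420,272,.072),"lemon",P(721,357,.03),"salt",P(449,155,0),"sugar",P(384,135,0),"green",P(242,135,.02),"pink",P(158,98,.02),"plate edge",P(570,240,0),"saucer",P(476,190,0))
for b in [(276,205,304,226),(249,237,288,256),(231,214,264,234),(296,228,326,248)]:print("side",onz(e,(b[0]+b[2])/2,(b[1]+b[3])/2,.012))
w=arm.get_calibration("wrist");s=arm.state();V=w["view"];Q=R.from_quat(s["ee_rot"]).as_matrix()
cam=-V[:3,:3].T@V[:3,3];print("cam in tool",Q.T@(cam-s["ee_pos"]),"axes in tool\n",Q.T@V[:3,:3].T,w["fx"],w["cx"],w["cy"]);print("Q",Q)
E
```

```text
longA [0.425 0.381 0.02 ]
longB [0.427 0.236 0.02 ]
small [0.563 0.228 0.02 ]
base corners [0.421 0.112 0.04 ] [0.66  0.077 0.04 ] [ 0.633 -0.081  0.04 ] [ 0.397 -0.047  0.04 ]
handle [0.527 0.014 0.072] lemon [ 0.683 -0.237  0.03 ] salt [0.749 0.183 0.   ] sugar [0.719 0.27  0.   ] green [0.573 0.377 0.02 ] pink [0.542 0.52  0.02 ] plate edge [ 0.735 -0.019  0.   ] saucer [0.723 0.114 0.   ]
side [0.575 0.384 0.012]
side [0.433 0.236 0.012]
side [0.431 0.395 0.012]
side [0.569 0.222 0.012]
cam in tool [ 0.07  -0.001 -0.165] axes in tool
 [[ 0.    -0.968 -0.25 ]
 [ 1.     0.001 -0.001]
 [ 0.001 -0.25   0.968]] 333.80473248607683 313.54452649236146 242.82972543415417
Q [[-0.94   0.342  0.   ]
 [ 0.342  0.94   0.   ]
 [-0.     0.    -1.   ]]
```

```bash
python3 - <<'E'
from h import *
c=arm.get_calibration("scene")
print(todelta([.50,.28,.22],172), todelta([.53,.02,.22],172))
for x,y in [(0,205),(150,355),(290,500)]:print(onz(c,150+x/2.1,150+y/2.1,0))
for p in [(.31,-.16,0),(.55,-.16,0),(.55,-.32,0),(.31,-.32,0)]:print(proj(c,p))
E
```

```text
(array([-374.2, -116. ,   -1.3]), np.float64(-11.983335611568918), np.float64(160.0)) (array([-491.3, -350.1,   -1.3]), np.float64(-11.983335611568918), np.float64(160.0))
[2.95346512e-01 4.93336192e-01 1.11022302e-16]
[2.97432591e-01 1.71071838e-01 1.11022302e-16]
[ 0.29570962 -0.05512906  0.        ]
[332.58041669 421.91239008]
[419.50315176 343.79393664]
[489.7333936  396.19938288]
[403.65532964 492.87487046]
```

Call:
{"api": "drive_tool", "payload": {"deltas": [{"dx": -55,"dy": -17,"dz": 0,"roll": -2},{"dx": -110,"dy": -34,"dz": 0,"roll": -4},{"dx": -165,"dy": -51,"dz": 0,"roll": -6},{"dx": -220,"dy": -68,"dz": 0,"roll": -8},{"dx": -275,"dy": -85,"dz": 0,"roll": -10},{"dx": -330,"dy": -102,"dz": 0,"roll": -12},{"dx": -374,"dy": -116,"dz": 0,"roll": -12},{"dx": -374,"dy": -116,"dz": 0,"roll": -12}]}}

```text
time_s: 2.0
ee_pos: [0.5023, 0.2777, 0.2182]
ee_rot: [0.072, 0.997, -0.0, 0.0]
ft_force: [-1.0, 0.5, 0.1]
width: 0.0931
grasp_force: 0.0
```

```bash
cat >> h.py <<'E'
def snap(tag):
    s=arm.state();c=arm.get_calibration("wrist");im=arm.camera("wrist")
    cv2.imwrite(f"pics/{tag}.png",im);np.savez(f"pics/{tag}.npz",fx=c["fx"],fy=c["fy"],cx=c["cx"],cy=c["cy"],view=c["view"],ee=s["ee_pos"])
    return c,im
def load(tag):
    d=np.load(f"pics/{tag}.npz");return {k:d[k] for k in d.files},cv2.imread(f"pics/{tag}.png")
E
python3 - <<'E'
from h import *
snap("w1");s=arm.state();print(s["time_s"],s["ee_pos"],todelta([.53,.02,.22],172))
E
```

```text
2.05 [0.50061457 0.27898349 0.21822839] (array([ -65.8, -252.2,   -1.8]), np.float64(-0.15281627071581738), np.float64(171.8))
```

View pics/w1.png

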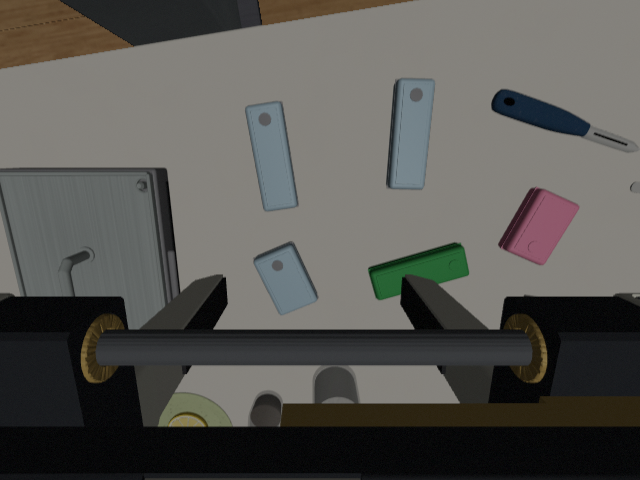

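Wrist picture w1: long packs near (272,156) and (411,133), the oblong at (285,278), the plate handle on the left near (75,265). Only three cold packs are visible and there's no square one. Now over the plate.

Call:
{"api": "drive_tool", "payload": {"deltas": [{"dx": -20,"dy": -50,"dz": 0},{"dx": -40,"dy": -100,"dz": 0},{"dx": -60,"dy": -150,"dz": 0},{"dx": -80,"dy": -200,"dz": 0},{"dx": -110,"dy": -245,"dz": 0},{"dx": -110,"dy": -245,"dz": 0},{"dx": -110,"dy": -245,"dz": 0}]}}

```text
$.deltas[0]: bad value
```

```bash
python3 - <<'E'
from h import *
np.set_printoptions(precision=4,suppress=True)
snap("w2")
c,im=load("w1")
hsv=cv2.cvtColor(im,cv2.COLOR_BGR2HSV)
for n,(u,v) in dict(L1=(272,160),L2=(411,140),O=(288,285)).items():
    print(n,hsv[v,u],im[v,u])
m=cv2.inRange(hsv,(95,35,110),(120,140,255))
n,l,st,ct=cv2.connectedComponentsWithStats(m)
for i in range(1,n):
    if st[i,4]>800:
        pts=cv2.findContours((l==i).astype('uint8'),0,2)[0][0][:,0].astype(float)
        W=np.array([onz(c,u,v,.024)[:2]*1000 for u,v in pts],dtype='float32')
        print(ct[i],st[i,4],cv2.minAreaRect(W))
E
```

```text
L1 [100  43 135] [135 127 112]
L2 [100  39 139] [139 132 118]
O [100  43 132] [132 125 110]
[412.1287 134.3349] 3449 ((426.6546936035156, 389.11834716796875), (34.35530090332031, 106.12039947509766), 80.27041625976562)
[271.819  156.9045] 3331 ((428.10626220703125, 242.8822479248047), (106.10833740234375, 34.53956985473633), 0.1779654175043106)
[285.7279 281.1255] 2286 ((565.2598266601562, 234.32720947265625), (71.7247085571289, 47.2139892578125), 15.59546947479248)
```

View pics/w2.png

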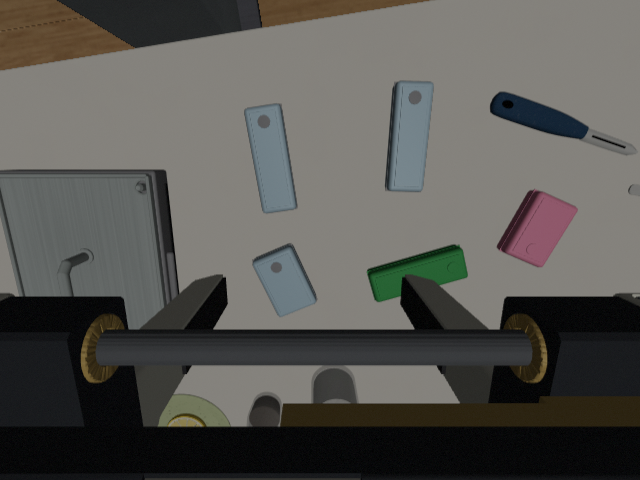

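Refused: rows need roll. The view is the same as w1. The outline sizes (106×34 ×2, 72×47) fit two longs and the oblong. I move again.

Call:
{"api": "drive_tool", "payload": {"deltas": [{"dx": -20,"dy": -50,"dz": 0,"roll": 0},{"dx": -40,"dy": -100,"dz": 0,"roll": 0},{"dx": -60,"dy": -150,"dz": 0,"roll": 0},{"dx": -80,"dy": -200,"dz": 0,"roll": 0},{"dx": -110,"dy": -245,"dz": 0,"roll": 0},{"dx": -110,"dy": -245,"dz": 0,"roll": 0},{"dx": -110,"dy": -245,"dz": 0,"roll": 0}]}}

```text
time_s: 2.98
ee_pos: [0.5739, 0.0237, 0.2186]
ee_rot: [0.069, 0.998, 0.0, -0.0]
ft_force: [-0.9, 0.8, -0.3]
width: 0.093
grasp_force: 0.0
```

```bash
python3 - <<'E'
from h import *
snap("w3");print(arm.state()["ee_pos"],todelta([.53,.02,.22],172))
E
```

```text
[0.57388676 0.02406523 0.21868809] (array([ 42.9, -10. ,  -1.3]), np.float64(0.11699167686268197), np.float64(172.1))
```

View pics/w3.png

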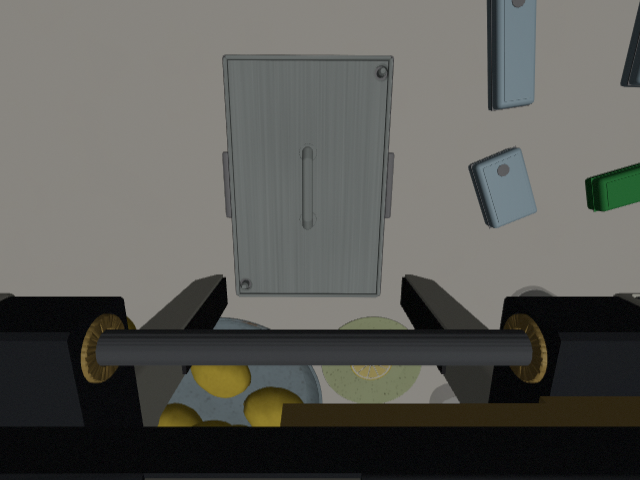

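w3: the plate squarely below, handle bar from (307,150) to (308,226), pin tips at (381,72) and (245,285), plate rim corners (223,57), (392,57), (381,296), (236,296).

```bash
python3 - <<'E'
from h import *
np.set_printoptions(precision=4,suppress=True)
c,im=load("w3");s=arm.get_calibration("scene")
q=[onz(c,*p,.040)[:2] for p in [(223,57),(392,57),(381,296),(236,296)]]
print(q,np.mean(q,0),[np.linalg.norm(q[i]-q[i-1]) for i in range(4)])
for i,j in ((0,3),(1,2)):d=q[j]-q[i];print("yaw",np.degrees(np.arctan2(d[1],d[0])))
a,b=onz(c,381,72,.0435),onz(c,245,285,.0435);print("pins",a,b,(a+b)/2,np.linalg.norm(a-b),"exp .2574")
h1,h2=onz(c,307,152,.077),onz(c,308,224,.077);print("handle",h1,h2,(h1+h2)/2)
# handle corners (top of posts) two-view: scene crop (392,285)?,(446,257)
for (u,v),(x,y) in (((307,150),(393,284)),((308,227),(446,257))):
    print("tri",tri([(c,u,v),(s,150+x/2.1,150+y/2.1)]))
H=(h1+h2)/2
print(todelta([H[0],H[1],.12],-8.3),todelta([H[0],H[1],.053],-8.3))
E
```

```text
[array([ 0.4037, -0.0391]), array([0.4254, 0.1168]), array([0.6629, 0.0855]), array([ 0.6408, -0.0738])] [0.5332 0.0223] [np.float64(0.23956727612404013), np.float64(0.15734696570999607), np.float64(0.23951656679914737), np.float64(0.16088126475196451)]
yaw -8.335852939192364
yaw -7.490478952551124
pins [0.4374 0.1048 0.0435] [ 0.6281 -0.0605  0.0435] [0.5327 0.0221 0.0435] 0.25230593316227207 exp .2574
handle [0.4996 0.0268 0.077 ] [0.5641 0.0185 0.077 ] [0.5319 0.0227 0.077 ]
tri [0.4987 0.0259 0.0666]
tri [0.5694 0.0179 0.0614]
(array([41.4, -7.2, 98.7]), np.float64(0.41699167686269334), np.float64(172.1)) (array([ 41.3,  -7.3, 165.7]), np.float64(0.41699167686269334), np.float64(172.1))
```

Call:
{"api": "drive_tool", "payload": {"deltas": [{"dx": 20,"dy": -4,"dz": 45,"roll": 0},{"dx": 41,"dy": -7,"dz": 90,"roll": 0},{"dx": 41,"dy": -7,"dz": 125,"roll": 0},{"dx": 41,"dy": -7,"dz": 150,"roll": 0},{"dx": 41,"dy": -7,"dz": 166,"roll": 0},{"dx": 41,"dy": -7,"dz": 166,"roll": 0}]}}

```text
time_s: 3.78
ee_pos: [0.5322, 0.0221, 0.052]
ee_rot: [0.069, 0.998, 0.0, -0.001]
ft_force: [-0.0, 1.4, 0.4]
width: 0.0928
grasp_force: 0.0
```

Call:
{"api": "drive_tool", "payload": {"deltas": [{"dx": 0,"dy": 0,"dz": 0,"roll": 0},{"dx": 0,"dy": 0,"dz": 0,"roll": 0},{"dx": 0,"dy": 0,"dz": 0,"roll": 0},{"dx": 0,"dy": 0,"dz": 0,"roll": 0},{"dx": 0,"dy": 0,"dz": 0,"roll": 0},{"dx": 0,"dy": 0,"dz": 0,"roll": 0},{"dx": 0,"dy": 0,"dz": 0,"roll": 0},{"dx": 0,"dy": 0,"dz": 0,"roll": 0}], "fingers": -1}}

```text
time_s: 4.78
ee_pos: [0.5331, 0.0209, 0.0526]
ee_rot: [0.07, 0.998, 0.0, -0.0]
ft_force: [-0.1, -0.3, 0.3]
width: 0.0175
grasp_force: 0.0
```

Call:
{"api": "drive_tool", "payload": {"deltas": [{"dx": 0,"dy": 0,"dz": 0,"roll": 0},{"dx": 0,"dy": 0,"dz": 0,"roll": 0},{"dx": 0,"dy": 0,"dz": 0,"roll": 0},{"dx": 0,"dy": 0,"dz": -10,"roll": 0},{"dx": 0,"dy": 0,"dz": -25,"roll": 0},{"dx": 0,"dy": 0,"dz": -45,"roll": 0},{"dx": 0,"dy": 0,"dz": -60,"roll": 0},{"dx": 0,"dy": 0,"dz": -60,"roll": 0}]}}

```text
time_s: 5.78
ee_pos: [0.5343, 0.0207, 0.1144]
ee_rot: [0.07, 0.998, -0.0, 0.002]
ft_force: [0.5, -0.5, -2.8]
width: 0.0088
grasp_force: 30.0
```

```bash
python3 - <<'E'
from h import *
print(todelta([.46,-.235,.115],-8),todelta([.46,-.235,.022],-8))
E
```

```text
(array([  38. , -263.5,   -0.7]), np.float64(0.018421467153444837), np.float64(172.0)) (array([  38.4, -263.5,   92.3]), np.float64(0.018421467153444837), np.float64(172.0))
```

Call:
{"api": "drive_tool", "payload": {"deltas": [{"dx": 5,"dy": -35,"dz": 0,"roll": 0},{"dx": 10,"dy": -75,"dz": 0,"roll": 0},{"dx": 15,"dy": -115,"dz": 0,"roll": 0},{"dx": 20,"dy": -155,"dz": 0,"roll": 0},{"dx": 27,"dy": -195,"dz": 0,"roll": 0},{"dx": 33,"dy": -235,"dz": 0,"roll": 0},{"dx": 38,"dy": -263,"dz": 0,"roll": 0},{"dx": 38,"dy": -263,"dz": 20,"roll": 0}]}}

```text
time_s: 6.78
ee_pos: [0.4592, -0.2373, 0.0932]
ee_rot: [0.071, 0.997, -0.001, 0.001]
ft_force: [0.5, 1.1, -3.9]
width: 0.0091
grasp_force: 30.0
```

Call:
{"api": "drive_tool", "payload": {"deltas": [{"dx": 0,"dy": 0,"dz": 20,"roll": 0},{"dx": 0,"dy": 0,"dz": 40,"roll": 0},{"dx": 0,"dy": 0,"dz": 55,"roll": 0},{"dx": 0,"dy": 0,"dz": 64,"roll": 0},{"dx": 0,"dy": 0,"dz": 69,"roll": 0},{"dx": 0,"dy": 0,"dz": 71,"roll": 0},{"dx": 0,"dy": 0,"dz": 72,"roll": 0}]}}

```text
time_s: 7.65
ee_pos: [0.4592, -0.2344, 0.0216]
ee_rot: [0.07, 0.998, -0.0, 0.0]
ft_force: [-3.8, 2.7, 10.0]
width: 0.0093
grasp_force: 30.0
```

Down in contact. I release and rise.

Call:
{"api": "drive_tool", "payload": {"deltas": [{"dx": 0,"dy": 0,"dz": 0,"roll": 0},{"dx": 0,"dy": 0,"dz": 0,"roll": 0},{"dx": 0,"dy": 0,"dz": 0,"roll": 0},{"dx": 0,"dy": 0,"dz": 0,"roll": 0},{"dx": 0,"dy": 0,"dz": 0,"roll": 0},{"dx": 0,"dy": 0,"dz": -20,"roll": 0},{"dx": 0,"dy": 0,"dz": -60,"roll": 0},{"dx": 0,"dy": 0,"dz": -110,"roll": 0}], "fingers": 0.2}}

```text
time_s: 8.65
ee_pos: [0.4582, -0.2337, 0.1309]
ee_rot: [0.07, 0.998, 0.001, -0.001]
ft_force: [1.0, -0.2, 0.3]
width: 0.0558
grasp_force: 0.0
```

```bash
python3 - <<'E'
from h import *
print(todelta([.574,.024,.219],172))
E
```

```text
(array([-78.7, 271.4, -87.9]), np.float64(0.012604262985064452), np.float64(172.0))
```

Call:
{"api": "drive_tool", "payload": {"deltas": [{"dx": -12,"dy": 45,"dz": -40,"roll": 0},{"dx": -25,"dy": 90,"dz": -80,"roll": 0},{"dx": -40,"dy": 140,"dz": -90,"roll": 0},{"dx": -55,"dy": 190,"dz": -90,"roll": 0},{"dx": -70,"dy": 235,"dz": -90,"roll": 0},{"dx": -79,"dy": 271,"dz": -90,"roll": 0},{"dx": -79,"dy": 271,"dz": -90,"roll": 0},{"dx": -79,"dy": 271,"dz": -90,"roll": 0}], "fingers": 0.2}}

```text
time_s: 9.65
ee_pos: [0.5745, 0.0228, 0.2204]
ee_rot: [0.069, 0.998, -0.0, -0.0]
ft_force: [-0.2, 0.7, 0.8]
width: 0.0555
grasp_force: 0.0
```

```bash
python3 - <<'E'
from h import *
c,im=snap("w4");print(arm.state()["ee_pos"])
cv2.imwrite("pics/w4c.png",cv2.resize(im[30:330,190:590],None,fx=2,fy=2,interpolation=2))
E
```

```text
[0.57445173 0.0223691  0.2204687 ]
```

View pics/w4c.png

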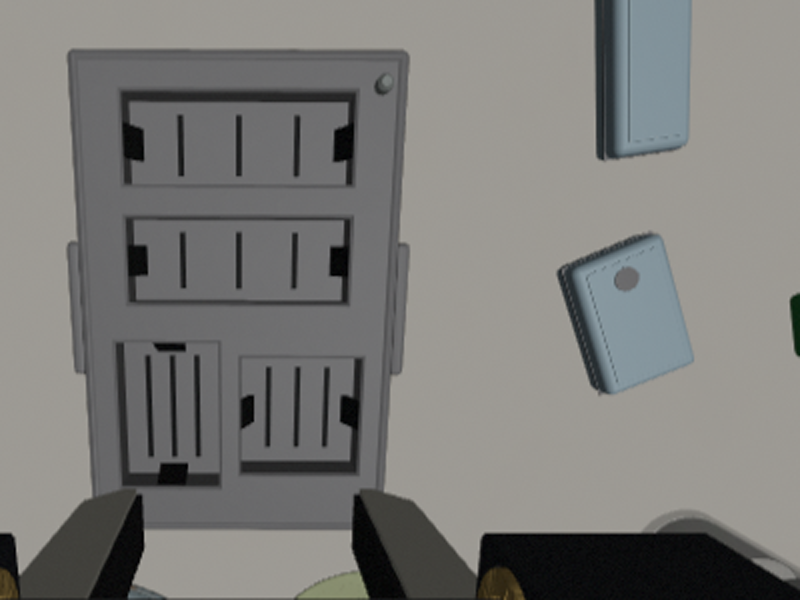

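w4: plate off. The long recesses are at the image top (world −x), oblong bottom-left, square bottom-right, so the base's x heads about −8°. I take corner picks refined with cornerSubPix, and a second, shifted view for height.

Call:
{"api": "drive_tool", "payload": {"deltas": [{"dx": -15,"dy": 30,"dz": 15,"roll": 0},{"dx": -30,"dy": 60,"dz": 30,"roll": 0},{"dx": -30,"dy": 60,"dz": 30,"roll": 0},{"dx": -30,"dy": 60,"dz": 30,"roll": 0},{"dx": -30,"dy": 60,"dz": 30,"roll": 0}]}}

```text
time_s: 10.32
ee_pos: [0.6128, 0.0771, 0.1915]
ee_rot: [0.07, 0.998, -0.0, 0.0]
ft_force: [-0.3, -1.0, -0.2]
width: 0.0556
grasp_force: 0.0
```

```bash
cat > m.py <<'E'
from h import *
from scipy.optimize import least_squares
np.set_printoptions(precision=4,suppress=True)
K=dict(a=[(121,90),(356,90),(354,186),(122,186)],b=[(124,216),(353,216),(350,303),(127,305)],o=[(115,342),(220,342),(220,486),(122,486)],s=[(240,356),(363,356),(358,473),(240,473)])
c1,i1=load("w4");c2,i2=load("w5")
def sub(im,p,w=4):
    g=cv2.cvtColor(im,cv2.COLOR_BGR2GRAY);p=np.array(p,'float32').reshape(-1,1,2)
    return cv2.cornerSubPix(g,p.copy(),(w,w),(-1,-1),(3,60,.01))[:,0]
# base model: rough unknown recess positions -> solve each separately
res={}
for k,v in K.items():
    u1=np.array([(x/2+190,y/2+30) for x,y in v]);r1=sub(i1,u1)
    z=.031
    for it in range(1):
        P=[onz(c1,*p,z) for p in r1]
        g2=np.array([proj(c2,p) for p in P]);r2=sub(i2,g2)
    T=[tri([(c1,*a),(c2,*b)]) for a,b in zip(r1,r2)]
    A=np.array(P);
    print(k,"move",np.abs(r1-u1).max(),"w4 ctr",A.mean(0)[:2],"w5 ctr",np.mean([onz(c2,*p,z) for p in r2],0)[:2],"tri ctr",np.mean(T,0),"z",np.array(T)[:,2])
    d=[np.linalg.norm(A[i]-A[i-1]) for i in range(4)];print("   sides",np.array(d))
    e=A[1]+A[2]-A[0]-A[3];f=A[2]+A[3]-A[0]-A[1];print("   yaw y-axis",np.degrees(np.arctan2(e[1],e[0]))-90," x",np.degrees(np.arctan2(f[1],f[0])),"shift px",(r2-g2).mean(0))
E
python3 -c "
from h import *
snap('w5')"; python3 m.py
python3 - <<'E'
from h import *
c,im=load("w5")
hsv=cv2.cvtColor(im,cv2.COLOR_BGR2HSV)
for t in ("w1","w5"):
  c,im=load(t);hsv=cv2.cvtColor(im,cv2.COLOR_BGR2HSV)
  m=cv2.inRange(hsv,(95,35,110),(120,140,255))
  n,l,st,ct=cv2.connectedComponentsWithStats(m)
  for i in range(1,n):
    if st[i,4]>800:
        pts=cv2.findContours((l==i).astype('uint8'),0,2)[0][0][:,0].astype(float)
        W=np.array([onz(c,u,v,.024)[:2]*1000 for u,v in pts],dtype='float32')
        print(t,ct[i],st[i,:5],cv2.minAreaRect(W))
E
```

```text
a move 3.25341796875 w4 ctr [0.4498 0.034 ] w5 ctr [0.4499 0.0345] tri ctr [0.4495 0.035  0.0286] z [0.0283 0.029  0.0174 0.0398]
   sides [0.0439 0.1153 0.044  0.11  ]
   yaw y-axis -8.174806528544693  x -8.035679428995191 shift px [0.491  0.1254]
b move 3.14208984375 w4 ctr [0.5076 0.0257] w5 ctr [0.5088 0.0261] tri ctr [0.508  0.0271 0.0249] z [0.0342 0.0092 0.0185 0.0377]
   sides [0.0431 0.1114 0.0433 0.1113]
   yaw y-axis -8.316517024918227  x -7.124436179967227 shift px [0.6253 1.3835]
o move 2.704010009765625 w4 ctr [ 0.5838 -0.0226] w5 ctr [ 0.584 -0.023] tri ctr [ 0.5841 -0.0224  0.0319] z [0.0407 0.0286 0.0296 0.0288]
   sides [0.0815 0.0524 0.0817 0.0552]
   yaw y-axis -7.8421509069556805  x -9.28374464810213 shift px [-0.3671  0.2519]
s move 3.03289794921875 w4 ctr [0.5939 0.0466] w5 ctr [0.5943 0.0486] tri ctr [0.5955 0.0473 0.0204] z [0.0122 0.0142 0.0284 0.0269]
   sides [0.0661 0.0631 0.0661 0.0659]
   yaw y-axis -8.355276750805842  x -6.814985761972281 shift px [2.1455 0.1319]
w1 [412.12873297 134.33487968] [ 392   79   43  110 3449] ((426.6546936035156, 389.1183471
[... 165 characters left out ...]
47), (106.10833740234375, 34.53956985473633), 0.1779654175043106)
w1 [285.72790901 281.12554681] [ 255  247   62   68 2286] ((565.2598266601562, 234.32720947265625), (71.7247085571289, 47.2139892578125), 15.59546947479248)
w5 [473.54659358  31.2889585 ] [ 453    0   42   67 2554] ((456.74493408203125, 240.73777770996094), (52.81985855102539, 35.22934341430664), 0.06390900164842606)
w5 [627.0010929   19.07213115] [612   0  28  38 915] ((466.3144226074219, 375.0367431640625), (25.327383041381836, 28.526853561401367), 81.91136932373047)
w5 [467.56585098 158.17844377] [ 434  113   67   90 3637] ((566.1095581054688, 232.32046508789062), (73.16828918457031, 47.078556060791016), 15.388999938964844)
```

```bash
python3 - <<'E'
from h import *
print(todelta([.5655,.233,.15],15.5),arm.state()["qpos"])
print(todelta([.584,-.0226,.15],-8.1))
E
```

```text
(array([ 68.8, 147.6,  41.4]), np.float64(-23.563797863841387), np.float64(171.9)) [-5.48632546e-02  3.96812581e-01  1.40532491e+00 -2.47675390e-04
  1.33839357e+00 -1.48486276e+00]
(array([  14.6, -102.9,   41.5]), np.float64(0.036202136158607345), np.float64(171.9))
```

Call:
{"api": "drive_tool", "payload": {"deltas": [{"dx": 5,"dy": -35,"dz": 14,"roll": 0},{"dx": 10,"dy": -70,"dz": 28,"roll": 0},{"dx": 15,"dy": -103,"dz": 41,"roll": 0},{"dx": 15,"dy": -103,"dz": 41,"roll": 0},{"dx": 15,"dy": -103,"dz": 41,"roll": 0},{"dx": 15,"dy": -103,"dz": 41,"roll": 0}], "fingers": 1}}

```text
time_s: 11.12
ee_pos: [0.5843, -0.0208, 0.1505]
ee_rot: [0.069, 0.998, 0.0, 0.001]
ft_force: [-0.7, 0.4, 0.2]
width: 0.0931
grasp_force: 0.0
```

```bash
python3 - <<'E'
from h import *
snap("ro");print(arm.state()["ee_pos"],todelta([.479,.030,.17],81.9))
E
```

```text
[ 0.58425674 -0.02074771  0.1503286 ] (array([111.2,  35.8, -19.8]), np.float64(-89.82299088981352), np.float64(172.1))
```

Call:
{"api": "drive_tool", "payload": {"deltas": [{"dx": 12,"dy": 5,"dz": -3,"roll": 10},{"dx": 24,"dy": 11,"dz": -6,"roll": 20},{"dx": 36,"dy": 17,"dz": -9,"roll": 30},{"dx": 48,"dy": 22,"dz": -12,"roll": 40},{"dx": 60,"dy": 28,"dz": -15,"roll": 50},{"dx": 72,"dy": 33,"dz": -18,"roll": 60},{"dx": 84,"dy": 38,"dz": -20,"roll": 70},{"dx": 96,"dy": 38,"dz": -20,"roll": 80}]}}

```text
time_s: 12.18
ee_pos: [0.4939, 0.0306, 0.1702]
ee_rot: [0.696, 0.718, 0.0, 0.0]
ft_force: [-0.8, -0.1, -0.2]
width: 0.0932
grasp_force: 0.0
```

Call:
{"api": "drive_tool", "payload": {"deltas": [{"dx": 0,"dy": 0,"dz": 0,"roll": 10},{"dx": 0,"dy": 0,"dz": 0,"roll": 10},{"dx": 0,"dy": 0,"dz": 0,"roll": 10},{"dx": 0,"dy": 0,"dz": 0,"roll": 10}]}}

```text
time_s: 12.68
ee_pos: [0.4941, 0.0295, 0.1697]
ee_rot: [0.754, 0.657, 0.0, 0.0]
ft_force: [1.2, 0.3, -0.7]
width: 0.093
grasp_force: 0.0
```

```bash
python3 - <<'E'
from h import *
c,im2=snap("rab");s=arm.state();print(s["ee_pos"],s["qpos"],todelta([.5655,.233,.15],15.5))
c,im1=load("ro")
cv2.imwrite("pics/rr.png",np.hstack([cv2.resize(i[60:330,190:440],(400,432)) for i in (im1,im2)]))
E
```

```text
[0.49403913 0.02950605 0.16964641] [-1.66141264e-01  2.00364572e-01  1.73715029e+00  8.62197940e-06
  1.20407682e+00 -2.83462809e-02] (array([211.4,  42.8,  19.6]), np.float64(66.6047519147237), np.float64(82.1))
```

View pics/rr.png

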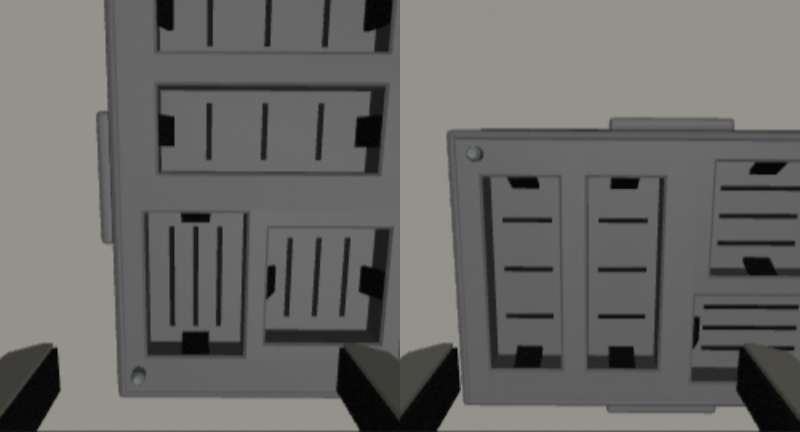

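Left half: oblong recess mouth at about (145,211)-(246,355). Right half: long_a at (482,176)-(562,369) and long_b at (586,176)-(664,369), tongues at the short ends.

```bash
python3 - <<'E'
from h import *
np.set_printoptions(precision=4,suppress=True)
F=lambda p:(p[0]/1.6+190,p[1]/1.6+60)
for t,k,q in [("ro","o",[(145,211),(247,212),(246,354),(149,356)]),("ro","b",[(156,85),(388,85),(382,174),(158,174)]),("rab","a",[(82,176),(162,176),(162,369),(92,368)]),("rab","b",[(186,175),(266,176),(260,370),(187,368)])]:
    c,_=load(t);A=np.array([onz(c,*F(p),.031)[:2] for p in q])
    print(t,k,A.mean(0),"sides",[round(1000*np.linalg.norm(A[i]-A[i-1]),1) for i in range(4)])
c,_=load("rab");d,_=load("ro")
print("pin1",onz(c,*F((75,153)),.0435),"pin2",onz(d,*F((139,373)),.0435))
E
```

```text
ro o [ 0.584  -0.0227] sides [np.float64(81.9), np.float64(54.1), np.float64(80.1), np.float64(55.1)]
ro b [0.5084 0.0261] sides [np.float64(43.5), np.float64(116.0), np.float64(43.5), np.float64(116.6)]
rab a [0.4507 0.0341] sides [np.float64(114.7), np.float64(44.5), np.float64(115.3), np.float64(42.8)]
rab b [0.5086 0.0261] sides [np.float64(115.2), np.float64(44.5), np.float64(115.9), np.float64(44.6)]
pin1 [0.4383 0.1063 0.0435] pin2 [ 0.6254 -0.0604  0.0435]
```

Call:
{"api": "drive_tool", "payload": {"deltas": [{"dx": 27,"dy": 6,"dz": 3,"roll": -8},{"dx": 54,"dy": 12,"dz": 5,"roll": -16},{"dx": 81,"dy": 18,"dz": 8,"roll": -24},{"dx": 108,"dy": 24,"dz": 10,"roll": -32},{"dx": 135,"dy": 30,"dz": 13,"roll": -40},{"dx": 162,"dy": 36,"dz": 15,"roll": -48},{"dx": 189,"dy": 42,"dz": 18,"roll": -56},{"dx": 211,"dy": 43,"dz": 20,"roll": -66}]}}

```text
time_s: 13.72
ee_pos: [0.5662, 0.2334, 0.1492]
ee_rot: [0.272, 0.962, -0.0, -0.0]
ft_force: [0.2, -0.5, 0.4]
width: 0.0931
grasp_force: 0.0
```

```bash
python3 - <<'E'
from h import *
print(todelta([.5655,.233,.15],195.5-180))
E
```

```text
(array([ 0.4, -0.7, -0.8]), np.float64(-47.11157965127734), np.float64(148.4))
```

Recess centres agree to about 1 mm. I rolled the wrong way, so turn on to 195.5°.

Call:
{"api": "drive_tool", "payload": {"deltas": [{"dx": 0,"dy": 0,"dz": 0,"roll": -10},{"dx": 0,"dy": 0,"dz": 0,"roll": -20},{"dx": 0,"dy": 0,"dz": 0,"roll": -30},{"dx": 0,"dy": 0,"dz": 0,"roll": -40},{"dx": 0,"dy": 0,"dz": 0,"roll": -47},{"dx": 0,"dy": 0,"dz": 0,"roll": -47},{"dx": 0,"dy": 0,"dz": 0,"roll": -47}]}}

```text
time_s: 14.6
ee_pos: [0.5658, 0.2324, 0.1495]
ee_rot: [-0.13, 0.992, 0.0, -0.0]
ft_force: [-0.3, 0.1, -0.4]
width: 0.0934
grasp_force: 0.0
```

```bash
cat >> h.py <<'E'
def packs(tag,new=True):
    c,im=snap(tag) if new else load(tag)
    m=cv2.inRange(cv2.cvtColor(im,cv2.COLOR_BGR2HSV),(95,30,105),(120,140,255))
    n,l,st,ct=cv2.connectedComponentsWithStats(m)
    for i in range(1,n):
        x,y,w,h,a=st[i]
        if a>1200 and x>0 and y>0 and x+w<640:
            pts=cv2.findContours((l==i).astype('uint8'),0,2)[0][0][:,0].astype(float)
            W=np.array([onz(c,u,v,.024)[:2]*1000 for u,v in pts],dtype='float32')
            (cx,cy),(p,q),g=cv2.minAreaRect(W)
            if p<q:p,q,g=q,p,g+90
            g=(g+90)%180-90
            print(st[i],"ctr",round(cx,1),round(cy,1),"size",round(p),round(q),"long axis deg",round(g,1),
                  "->grasp",todelta([cx/1000,cy/1000,.010],g))
E
python3 - <<'E'
from h import *
packs("po")
E
```

```text
[ 332    1   80  151 6211] ctr 429.2 241.9 size 107 35 long axis deg 0.1 ->grasp (array([129.6,  44.4, 139.6]), np.float64(14.774123339174537), np.float64(-165.1))
[ 489   55  106  140 5478] ctr 427.7 387.8 size 107 35 long axis deg -9.7 ->grasp (array([ 93.4, 185.8, 139.6]), np.float64(24.60479388964012), np.float64(-165.1))
[ 289  198   54   79 4011] ctr 565.9 233.7 size 72 48 long axis deg 15.3 ->grasp (array([ -0.4,   1.3, 139.6]), np.float64(-0.42657150495216456), np.float64(-165.1))
```

Call:
{"api": "drive_tool", "payload": {"deltas": [{"dx": 0,"dy": 1,"dz": 40,"roll": 0},{"dx": 0,"dy": 1,"dz": 80,"roll": 0},{"dx": 0,"dy": 1,"dz": 115,"roll": 0},{"dx": 0,"dy": 1,"dz": 132,"roll": 0},{"dx": 0,"dy": 1,"dz": 139,"roll": 0},{"dx": 0,"dy": 1,"dz": 139,"roll": 0},{"dx": 0,"dy": 1,"dz": 139,"roll": 0}]}}

```text
time_s: 15.52
ee_pos: [0.5666, 0.2336, 0.012]
ee_rot: [-0.131, 0.991, 0.0, 0.001]
ft_force: [-0.6, -0.6, -0.5]
width: 0.0931
grasp_force: 0.0
```

Call:
{"api": "drive_tool", "payload": {"deltas": [{"dx": 0,"dy": 0,"dz": 0,"roll": 0},{"dx": 0,"dy": 0,"dz": 0,"roll": 0},{"dx": 0,"dy": 0,"dz": 0,"roll": 0},{"dx": 0,"dy": 0,"dz": 0,"roll": 0},{"dx": 0,"dy": 0,"dz": 0,"roll": 0},{"dx": 0,"dy": 0,"dz": 0,"roll": 0},{"dx": 0,"dy": 0,"dz": 0,"roll": 0}], "fingers": -1}}

```text
time_s: 16.4
ee_pos: [0.5655, 0.2334, 0.0106]
ee_rot: [-0.131, 0.991, 0.0, -0.0]
ft_force: [0.4, 0.2, 0.9]
width: 0.0499
grasp_force: 30.0
```

Call:
{"api": "drive_tool", "payload": {"deltas": [{"dx": 0,"dy": 0,"dz": -25,"roll": 0},{"dx": 0,"dy": 0,"dz": -60,"roll": 0},{"dx": 0,"dy": 0,"dz": -90,"roll": 0},{"dx": 0,"dy": 0,"dz": -90,"roll": 0}]}}

```text
time_s: 16.9
ee_pos: [0.5673, 0.2338, 0.1029]
ee_rot: [-0.131, 0.991, 0.0, 0.003]
ft_force: [0.6, -0.3, -1.5]
width: 0.0496
grasp_force: 30.0
```

```bash
python3 - <<'E'
from h import *
print(arm.state()["width"],todelta([.584,-.0227,.10],-8.1))
E
```

```text
0.04955275552817779 (array([  50.4, -252. ,    2.8]), np.float64(23.119988273432114), np.float64(-165.0))
```

Call:
{"api": "drive_tool", "payload": {"deltas": [{"dx": 7,"dy": -36,"dz": 0,"roll": 4},{"dx": 14,"dy": -72,"dz": 0,"roll": 8},{"dx": 21,"dy": -108,"dz": 0,"roll": 12},{"dx": 28,"dy": -144,"dz": 0,"roll": 16},{"dx": 36,"dy": -180,"dz": 0,"roll": 20},{"dx": 43,"dy": -216,"dz": 0,"roll": 23},{"dx": 50,"dy": -252,"dz": 0,"roll": 23},{"dx": 50,"dy": -252,"dz": 0,"roll": 23}]}}

```text
time_s: 17.9
ee_pos: [0.5818, -0.0253, 0.0987]
ee_rot: [0.071, 0.997, -0.0, -0.001]
ft_force: [0.1, 0.0, -1.4]
width: 0.0495
grasp_force: 30.0
```

Call:
{"api": "drive_tool", "payload": {"deltas": [{"dx": 0,"dy": 0,"dz": 0,"roll": 0},{"dx": 0,"dy": 0,"dz": 0,"roll": 0},{"dx": 0,"dy": 0,"dz": 0,"roll": 0}]}}

```text
time_s: 18.27
ee_pos: [0.5824, -0.0219, 0.1005]
ee_rot: [0.069, 0.998, 0.0, -0.0]
ft_force: [-0.5, -1.0, -1.6]
width: 0.0496
grasp_force: 3.0
```

```bash
python3 - <<'E'
from h import *
print(arm.state()["width"],todelta([.584,-.0227,.033],-8.1))
E
```

```text
0.049589981958188895 (array([-1.8, -0.6, 67.5]), np.float64(0.19519994080198444), np.float64(172.1))
```

The grip has slackened. I hold still and check.

Call:
{"api": "drive_tool", "payload": {"deltas": [{"dx": 0,"dy": 0,"dz": 0,"roll": 0},{"dx": 0,"dy": 0,"dz": 0,"roll": 0},{"dx": 0,"dy": 0,"dz": 0,"roll": 0},{"dx": 0,"dy": 0,"dz": 0,"roll": 0}], "fingers": -1}}

```text
time_s: 18.77
ee_pos: [0.5826, -0.023, 0.1007]
ee_rot: [0.07, 0.998, -0.0, 0.0]
ft_force: [0.8, 0.4, -2.0]
width: 0.0496
grasp_force: 30.0
```

```bash
python3 - <<'E'
from h import *
c,im=snap("held");print(todelta([.584,-.0227,.033],-8.1))
cv2.imwrite("pics/heldc.png",im[100:420,140:500])
E
```

```text
(array([-1.4,  0.5, 67.7]), np.float64(0.11222302945714091), np.float64(172.0))
```

View pics/heldc.png

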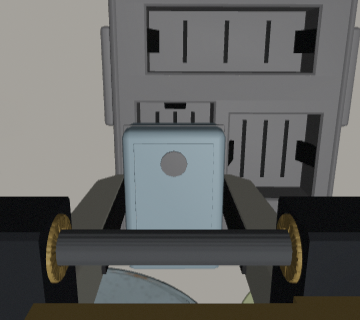

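The pack is still held square: its top face spans crop rows 127–267, columns 124–224.

```bash
python3 - <<'E'
from h import *
c,_=load("held");s=arm.state();Q=R.from_quat(s["ee_rot"]).as_matrix()
for dz in (.005,.010,.014):
  p=[Q.T@(onz(c,140+u,100+v,s["ee_pos"][2]+dz)-s["ee_pos"])*1000 for u,v in ((124,127),(224,127),(174,267))]
  print(dz,np.round(p,1))
E
```

```text
0.005 [[ 36.4 -25.5  -5. ]
 [ 36.5  23.5  -5. ]
 [-41.9  -0.9  -5. ]]
0.01 [[ 37.5 -24.7 -10. ]
 [ 37.5  22.8 -10. ]
 [-38.5  -0.9 -10. ]]
0.014 [[ 38.3 -24.1 -14. ]
 [ 38.3  22.1 -14. ]
 [-35.7  -0.9 -14. ]]
```

Call:
{"api": "drive_tool", "payload": {"deltas": [{"dx": -1,"dy": 1,"dz": 20,"roll": 0},{"dx": -1,"dy": 1,"dz": 40,"roll": 0},{"dx": -1,"dy": 1,"dz": 50,"roll": 0},{"dx": -1,"dy": 1,"dz": 56,"roll": 0},{"dx": -1,"dy": 1,"dz": 60,"roll": 0},{"dx": -1,"dy": 1,"dz": 63,"roll": 0},{"dx": -1,"dy": 1,"dz": 63,"roll": 0}]}}

```text
time_s: 19.7
ee_pos: [0.5838, -0.0221, 0.0378]
ee_rot: [0.07, 0.998, 0.0, 0.0]
ft_force: [0.1, -0.5, -2.1]
width: 0.0493
grasp_force: 30.0
```

Call:
{"api": "drive_tool", "payload": {"deltas": [{"dx": 0,"dy": 0,"dz": 2,"roll": 0},{"dx": 0,"dy": 0,"dz": 4,"roll": 0},{"dx": 0,"dy": 0,"dz": 4,"roll": 0}]}}

```text
time_s: 20.08
ee_pos: [0.5835, -0.0221, 0.0335]
ee_rot: [0.07, 0.998, 0.0, -0.0]
ft_force: [-0.5, 0.7, -1.6]
width: 0.0493
grasp_force: 30.0
```

In the mouth without contact. I release, rise, and shut the fingers for pressing.

Call:
{"api": "drive_tool", "payload": {"deltas": [{"dx": 0,"dy": 0,"dz": 0,"roll": 0},{"dx": 0,"dy": 0,"dz": 0,"roll": 0},{"dx": 0,"dy": 0,"dz": 0,"roll": 0},{"dx": 0,"dy": 0,"dz": -15,"roll": 0},{"dx": 0,"dy": 0,"dz": -45,"roll": 0},{"dx": 0,"dy": 0,"dz": -45,"roll": 0}], "fingers": 0.4}}

```text
time_s: 20.82
ee_pos: [0.586, -0.0226, 0.0819]
ee_rot: [0.07, 0.998, -0.001, 0.003]
ft_force: [0.3, -0.9, 0.2]
width: 0.0647
grasp_force: 0.0
```

Call:
{"api": "drive_tool", "payload": {"deltas": [{"dx": 0,"dy": 0,"dz": 0,"roll": 0},{"dx": 0,"dy": 0,"dz": 0,"roll": 0},{"dx": 0,"dy": 0,"dz": 0,"roll": 0},{"dx": 0,"dy": 0,"dz": 0,"roll": 0},{"dx": 0,"dy": 0,"dz": 0,"roll": 0},{"dx": 0,"dy": 0,"dz": 10,"roll": 0},{"dx": 0,"dy": 0,"dz": 20,"roll": 0},{"dx": 0,"dy": 0,"dz": 25,"roll": 0}], "fingers": -1}}

```text
time_s: 21.82
ee_pos: [0.5829, -0.022, 0.0523]
ee_rot: [0.07, 0.998, 0.0, -0.001]
ft_force: [1.3, -0.0, -0.8]
width: 0.0002
grasp_force: 0.0
```

```bash
python3 - <<'E'
from h import *
print(todelta([.584,-.0225,.030],-8.1),arm.state()["ft_force"])
E
```

```text
(array([-1.2, -0.4, 22.3]), np.float64(0.11124609099269378), np.float64(172.0)) [ 1.30937053 -0.03996419 -0.83001648]
```

Call:
{"api": "drive_tool", "payload": {"deltas": [{"dx": 0,"dy": 0,"dz": 5,"roll": 0},{"dx": 0,"dy": 0,"dz": 9,"roll": 0},{"dx": 0,"dy": 0,"dz": 13,"roll": 0},{"dx": 0,"dy": 0,"dz": 16,"roll": 0},{"dx": 0,"dy": 0,"dz": 19,"roll": 0},{"dx": 0,"dy": 0,"dz": 21,"roll": 0},{"dx": 0,"dy": 0,"dz": 22,"roll": 0},{"dx": 0,"dy": 0,"dz": 23,"roll": 0}]}}

```text
time_s: 22.82
ee_pos: [0.5842, -0.0222, 0.031]
ee_rot: [0.07, 0.998, -0.0, 0.001]
ft_force: [0.5, 0.6, 1.5]
width: 0.0004
grasp_force: 0.9
```

Call:
{"api": "drive_tool", "payload": {"deltas": [{"dx": 0,"dy": 0,"dz": 1,"roll": 0},{"dx": 0,"dy": 0,"dz": 2,"roll": 0},{"dx": 0,"dy": 0,"dz": 2,"roll": 0},{"dx": 0,"dy": 0,"dz": 2,"roll": 0}]}}

```text
time_s: 23.32
ee_pos: [0.5842, -0.0223, 0.0303]
ee_rot: [0.07, 0.998, -0.0, 0.001]
ft_force: [-2.1, 0.4, 13.5]
width: 0.0004
grasp_force: 6.9
```

Firm at z≈0.030. I rise and look at it on the way to the next pack.

Call:
{"api": "drive_tool", "payload": {"deltas": [{"dx": 0,"dy": 0,"dz": -30,"roll": 0},{"dx": 0,"dy": 0,"dz": -90,"roll": 0},{"dx": 0,"dy": 0,"dz": -120,"roll": 0},{"dx": 0,"dy": 0,"dz": -120,"roll": 0},{"dx": 0,"dy": 0,"dz": -120,"roll": 0},{"dx": 0,"dy": 0,"dz": -120,"roll": 0}], "fingers": 1}}

```text
time_s: 24.08
ee_pos: [0.5824, -0.0219, 0.1465]
ee_rot: [0.07, 0.998, 0.0, -0.002]
ft_force: [0.1, -0.1, -1.1]
width: 0.0559
grasp_force: 0.0
```

```bash
python3 - <<'E'
from h import *
c,im=snap("o2")
cv2.imwrite("pics/o2c.png",cv2.resize(im[60:330,190:440],None,fx=2,fy=2,interpolation=2))
print(todelta([.429,.242,.15],0))
E
```

```text
(array([188.8, 240. ,  -2.5]), np.float64(-7.987136230889632), np.float64(172.0))
```

View pics/o2c.png

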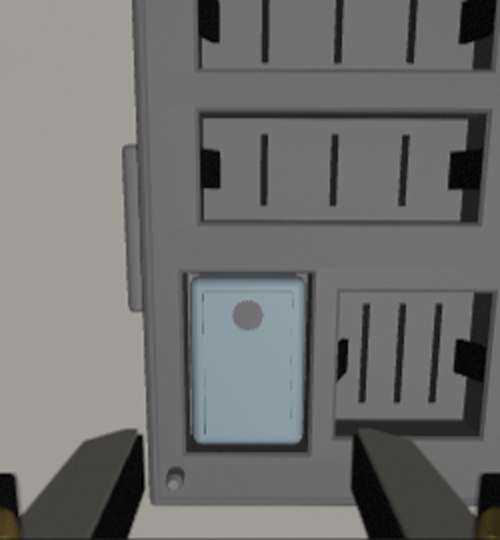

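The oblong pack (crop 190–305, 275–445) lies centred within its recess and flush. Now the nearer long pack.

Call:
{"api": "drive_tool", "payload": {"deltas": [{"dx": 30,"dy": 38,"dz": 0,"roll": -2},{"dx": 60,"dy": 76,"dz": 0,"roll": -4},{"dx": 90,"dy": 114,"dz": 0,"roll": -6},{"dx": 120,"dy": 152,"dz": 0,"roll": -8},{"dx": 150,"dy": 190,"dz": 0,"roll": -8},{"dx": 180,"dy": 228,"dz": 0,"roll": -8},{"dx": 189,"dy": 240,"dz": 0,"roll": -8},{"dx": 189,"dy": 240,"dz": 0,"roll": -8}]}}

```text
time_s: 25.12
ee_pos: [0.4295, 0.2421, 0.1481]
ee_rot: [-0.001, 1.0, -0.0, -0.0]
ft_force: [-0.7, -0.4, 0.0]
width: 0.093
grasp_force: 0.0
```

Call:
{"api": "drive_tool", "payload": {"deltas": [{"dx": 0,"dy": 0,"dz": 0,"roll": 0},{"dx": 0,"dy": 0,"dz": 0,"roll": 0},{"dx": 0,"dy": 0,"dz": 0,"roll": 0}]}}

```text
time_s: 25.5
ee_pos: [0.4304, 0.241, 0.1486]
ee_rot: [0.001, 1.0, -0.0, -0.0]
ft_force: [-0.4, -0.3, -0.0]
width: 0.0929
grasp_force: 0.0
```

```bash
python3 - <<'E'
from h import *
packs("pl1")
E
```

```text
[ 447  171   71  120 4268] ctr 426.5 388.4 size 106 34 long axis deg -9.7 ->grasp (array([  3.9, 147.2, 138.6]), np.float64(9.65363745984726), np.float64(179.9))
[ 297  175   40  116 4335] ctr 428.0 242.4 size 105 35 long axis deg -0.1 ->grasp (array([  2.3,   1.2, 138.6]), np.float64(-0.0034136265785207343), np.float64(179.9))
```

Call:
{"api": "drive_tool", "payload": {"deltas": [{"dx": 2,"dy": 1,"dz": 40,"roll": 0},{"dx": 2,"dy": 1,"dz": 80,"roll": 0},{"dx": 2,"dy": 1,"dz": 115,"roll": 0},{"dx": 2,"dy": 1,"dz": 131,"roll": 0},{"dx": 2,"dy": 1,"dz": 138,"roll": 0},{"dx": 2,"dy": 1,"dz": 138,"roll": 0},{"dx": 2,"dy": 1,"dz": 138,"roll": 0}]}}

```text
time_s: 26.42
ee_pos: [0.4286, 0.243, 0.0115]
ee_rot: [-0.0, 1.0, 0.0, 0.001]
ft_force: [0.2, -1.2, 0.2]
width: 0.0929
grasp_force: 0.0
```

Call:
{"api": "drive_tool", "payload": {"deltas": [{"dx": 0,"dy": 0,"dz": 0,"roll": 0},{"dx": 0,"dy": 0,"dz": 0,"roll": 0},{"dx": 0,"dy": 0,"dz": 0,"roll": 0},{"dx": 0,"dy": 0,"dz": 0,"roll": 0},{"dx": 0,"dy": 0,"dz": 0,"roll": 0},{"dx": 0,"dy": 0,"dz": 0,"roll": 0},{"dx": 0,"dy": 0,"dz": 0,"roll": 0},{"dx": 0,"dy": 0,"dz": 0,"roll": 0}], "fingers": -1}}

```text
time_s: 27.42
ee_pos: [0.4279, 0.2428, 0.0106]
ee_rot: [-0.0, 1.0, 0.0, -0.0]
ft_force: [-0.3, 0.3, -0.3]
width: 0.0376
grasp_force: 30.0
```

Call:
{"api": "drive_tool", "payload": {"deltas": [{"dx": 0,"dy": 0,"dz": 0,"roll": 0},{"dx": 0,"dy": 0,"dz": -25,"roll": 0},{"dx": 0,"dy": 0,"dz": -60,"roll": 0},{"dx": 0,"dy": 0,"dz": -90,"roll": 0},{"dx": 0,"dy": 0,"dz": -90,"roll": 0}]}}

```text
time_s: 28.05
ee_pos: [0.4294, 0.2433, 0.1025]
ee_rot: [-0.0, 1.0, 0.001, 0.002]
ft_force: [0.1, 0.2, -1.4]
width: 0.0376
grasp_force: 30.0
```

```bash
python3 - <<'E'
from h import *
print(arm.state()["width"],todelta([.5086,.0261,.10],81.9-180))
E
```

```text
0.03764268908281741 (array([ -79.1, -217.2,    2.5]), np.float64(-81.88111611387671), np.float64(-180.0))
```

Call:
{"api": "drive_tool", "payload": {"deltas": [{"dx": -8,"dy": -22,"dz": 0,"roll": 10},{"dx": -16,"dy": -44,"dz": 0,"roll": 20},{"dx": -24,"dy": -66,"dz": 0,"roll": 30},{"dx": -32,"dy": -88,"dz": 0,"roll": 40},{"dx": -40,"dy": -110,"dz": 0,"roll": 50},{"dx": -48,"dy": -132,"dz": 0,"roll": 60},{"dx": -56,"dy": -154,"dz": 0,"roll": 70},{"dx": -64,"dy": -176,"dz": 0,"roll": 80}]}}

```text
time_s: 29.05
ee_pos: [0.4909, 0.0662, 0.0988]
ee_rot: [0.645, 0.764, -0.001, -0.001]
ft_force: [-0.3, 0.3, -1.4]
width: 0.0378
grasp_force: 30.0
```

```bash
python3 - <<'E'
from h import *
print(arm.state()["width"],todelta([.5086,.0261,.10],81.9))
E
```

```text
0.03783398185353701 (array([-42.5,  10.7,  -1.3]), np.float64(17.780854503792213), np.float64(99.7))
```

Call:
{"api": "drive_tool", "payload": {"deltas": [{"dx": -20,"dy": 5,"dz": 0,"roll": 9},{"dx": -42,"dy": 11,"dz": 0,"roll": 18},{"dx": -42,"dy": 11,"dz": 0,"roll": 18},{"dx": -42,"dy": 11,"dz": 0,"roll": 18},{"dx": -42,"dy": 11,"dz": 0,"roll": 18}]}}

```text
time_s: 29.68
ee_pos: [0.5093, 0.0282, 0.1001]
ee_rot: [0.754, 0.657, -0.0, -0.001]
ft_force: [0.1, 0.6, -2.5]
width: 0.0378
grasp_force: 30.0
```

```bash
python3 - <<'E'
from h import *
np.set_printoptions(precision=1,suppress=True)
c,im=snap("heldL");s=arm.state();print(s["width"],todelta([.5086,.0261,.034],81.9))
Q=R.from_quat(s["ee_rot"]).as_matrix()
m=cv2.inRange(cv2.cvtColor(im,cv2.COLOR_BGR2HSV),(95,30,80),(120,150,255))
n,l,st,ct=cv2.connectedComponentsWithStats(m)
for i in range(1,n):
    if st[i,4]>600:
        x,y,w,h,a=st[i];print(st[i],[Q.T@(onz(c,u,v,s["ee_pos"][2]+.0125)-s["ee_pos"])*1000 for u,v in((x,y),(x+w,y),(x+w/2,y+h))])
E
```

```text
0.03774365143307074 (array([-2.2, -0.5, 66.3]), np.float64(0.22662154064262552), np.float64(82.1))
[  274   190    80   140 10048] [array([ 53.2, -18.9, -12.5]), array([ 53.2,  17.4, -12.5]), array([-17.3,  -0.7, -12.5])]
[ 556  251   84   79 2820] [array([ 24.5, 114.2, -12.6]), array([ 24.5, 154. , -12.6]), array([-17. , 143. , -12.6])]
[ 373  269   99   28 2438] [array([ 15.4,  27.7, -12.5]), array([ 15.4,  75.4, -12.6]), array([  0.8,  52.8, -12.5])]
[ 279  365   70   30 2057] [array([-37.6, -19. , -12.5]), array([-37.5,  17.6, -12.5]), array([-55.9,  -0.7, -12.5])]
[ 548  365   34   62 1209] [array([-37.3, 121.3, -12.6]), array([-37.3, 139. , -12.6]), array([-76.3, 137.6, -12.6])]
```

Call:
{"api": "drive_tool", "payload": {"deltas": [{"dx": -1,"dy": 0,"dz": 20,"roll": 0},{"dx": -1,"dy": 0,"dz": 40,"roll": 0},{"dx": -1,"dy": 0,"dz": 50,"roll": 0},{"dx": -1,"dy": 0,"dz": 56,"roll": 0},{"dx": -1,"dy": 0,"dz": 60,"roll": 0},{"dx": -1,"dy": 0,"dz": 63,"roll": 0},{"dx": -1,"dy": 0,"dz": 65,"roll": 0},{"dx": -1,"dy": 0,"dz": 66,"roll": 0}]}}

```text
time_s: 30.72
ee_pos: [0.5103, 0.0269, 0.035]
ee_rot: [0.755, 0.656, 0.001, 0.0]
ft_force: [0.4, 4.1, 1.2]
width: 0.0376
grasp_force: 30.0
```

Call:
{"api": "drive_tool", "payload": {"deltas": [{"dx": 0,"dy": 0,"dz": 0,"roll": 0},{"dx": 0,"dy": 0,"dz": 0,"roll": 0}]}}

```text
time_s: 30.98
ee_pos: [0.5102, 0.0266, 0.0349]
ee_rot: [0.755, 0.656, 0.0, 0.0]
ft_force: [0.7, 5.0, 1.3]
width: 0.0376
grasp_force: 30.0
```

A 5 N push towards +y: the pack leans on the −y end, so I shift 1.5 mm in +y and lower a bit.

Call:
{"api": "drive_tool", "payload": {"deltas": [{"dx": 1,"dy": 0,"dz": 0,"roll": 0},{"dx": 1.5,"dy": 0,"dz": 1,"roll": 0},{"dx": 1.5,"dy": 0,"dz": 1,"roll": 0}]}}

```text
time_s: 31.35
ee_pos: [0.5099, 0.0278, 0.0334]
ee_rot: [0.755, 0.656, -0.0, -0.0]
ft_force: [0.0, 2.4, -0.8]
width: 0.0375
grasp_force: 30.0
```

Good. Release, rise, shut the fingers, come down near.

Call:
{"api": "drive_tool", "payload": {"deltas": [{"dx": 0,"dy": 0,"dz": 0,"roll": 0},{"dx": 0,"dy": 0,"dz": 0,"roll": 0},{"dx": 0,"dy": 0,"dz": 0,"roll": 0},{"dx": 0,"dy": 0,"dz": -15,"roll": 0},{"dx": 0,"dy": 0,"dz": -45,"roll": 0},{"dx": 0,"dy": 0,"dz": -45,"roll": 0}], "fingers": 0.2}}

```text
time_s: 32.1
ee_pos: [0.5123, 0.0275, 0.0815]
ee_rot: [0.755, 0.656, 0.002, 0.002]
ft_force: [-0.1, -0.1, -1.6]
width: 0.0558
grasp_force: 0.0
```

Call:
{"api": "drive_tool", "payload": {"deltas": [{"dx": -1,"dy": 0,"dz": 0,"roll": 0},{"dx": -1,"dy": 0,"dz": 0,"roll": 0},{"dx": -1,"dy": 0,"dz": 0,"roll": 0},{"dx": -1,"dy": 0,"dz": 0,"roll": 0},{"dx": -1,"dy": 0,"dz": 10,"roll": 0},{"dx": -1,"dy": 0,"dz": 20,"roll": 0},{"dx": -1,"dy": 0,"dz": 28,"roll": 0}], "fingers": -1}}

```text
time_s: 32.98
ee_pos: [0.5095, 0.027, 0.0496]
ee_rot: [0.755, 0.656, -0.0, -0.0]
ft_force: [-1.1, -0.4, -0.4]
width: 0.0005
grasp_force: 0.0
```

Call:
{"api": "drive_tool", "payload": {"deltas": [{"dx": 0,"dy": 0,"dz": 5,"roll": 0},{"dx": 0,"dy": 0,"dz": 9,"roll": 0},{"dx": 0,"dy": 0,"dz": 12,"roll": 0},{"dx": 0,"dy": 0,"dz": 15,"roll": 0},{"dx": 0,"dy": 0,"dz": 17,"roll": 0},{"dx": 0,"dy": 0,"dz": 19,"roll": 0},{"dx": 0,"dy": 0,"dz": 20,"roll": 0},{"dx": 0,"dy": 0,"dz": 20,"roll": 0}]}}

```text
time_s: 33.98
ee_pos: [0.51, 0.0268, 0.0306]
ee_rot: [0.755, 0.656, 0.0, 0.0]
ft_force: [0.0, -0.5, 0.8]
width: 0.0003
grasp_force: 0.6
```

Call:
{"api": "drive_tool", "payload": {"deltas": [{"dx": 0,"dy": 0,"dz": 1,"roll": 0},{"dx": 0,"dy": 0,"dz": 2,"roll": 0},{"dx": 0,"dy": 0,"dz": 3,"roll": 0},{"dx": 0,"dy": 0,"dz": 3,"roll": 0}]}}

```text
time_s: 34.48
ee_pos: [0.5101, 0.0268, 0.0302]
ee_rot: [0.754, 0.656, 0.0, 0.001]
ft_force: [-7.7, 0.1, 25.9]
width: 0.0007
grasp_force: 13.0
```

Call:
{"api": "drive_tool", "payload": {"deltas": [{"dx": 0,"dy": 0,"dz": -30,"roll": 0},{"dx": 0,"dy": 0,"dz": -90,"roll": 0},{"dx": 0,"dy": 0,"dz": -120,"roll": 0},{"dx": 0,"dy": 0,"dz": -120,"roll": 0},{"dx": 0,"dy": 0,"dz": -120,"roll": 0},{"dx": 0,"dy": 0,"dz": -120,"roll": 0}], "fingers": 1}}

```text
time_s: 35.22
ee_pos: [0.5087, 0.0271, 0.1459]
ee_rot: [0.755, 0.656, -0.001, -0.001]
ft_force: [0.6, 0.6, 0.6]
width: 0.0564
grasp_force: 0.0
```

```bash
python3 - <<'E'
from h import *
c,im=snap("b2")
cv2.imwrite("pics/b2c.png",cv2.resize(im[60:330,150:500],None,fx=2,fy=2,interpolation=2))
print(todelta([.4265,.388,.15],-9.7))
E
```

```text
(array([ 346. , -131.8,   -3.5]), np.float64(-88.29018512093063), np.float64(82.0))
```

View pics/b2c.png

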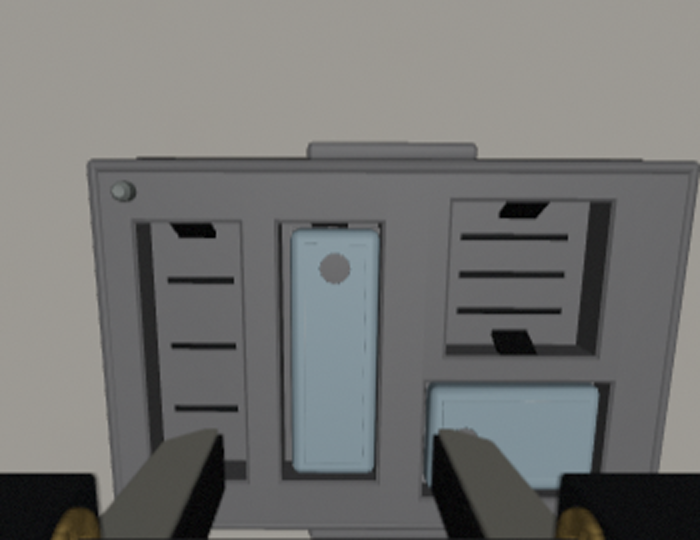

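Long pack flush in recess b (crop 292–378, 228–472), the oblong too. Next the second long pack.

Call:
{"api": "drive_tool", "payload": {"deltas": [{"dx": 40,"dy": -15,"dz": 0,"roll": -10},{"dx": 80,"dy": -30,"dz": 0,"roll": -20},{"dx": 120,"dy": -45,"dz": 0,"roll": -30},{"dx": 160,"dy": -60,"dz": 0,"roll": -40},{"dx": 200,"dy": -75,"dz": 0,"roll": -50},{"dx": 240,"dy": -92,"dz": 0,"roll": -60},{"dx": 280,"dy": -107,"dz": 0,"roll": -70},{"dx": 320,"dy": -122,"dz": 0,"roll": -79}]}}

```text
time_s: 36.28
ee_pos: [0.4327, 0.3618, 0.1464]
ee_rot: [0.162, 0.987, -0.001, -0.001]
ft_force: [0.6, 0.2, 0.6]
width: 0.093
grasp_force: 0.0
```

```bash
python3 - <<'E'
from h import *
print(todelta([.4265,.388,.15],-9.7))
E
```

```text
(array([14.2, 22.8, -3.6]), np.float64(-8.976714548776016), np.float64(161.3))
```

Call:
{"api": "drive_tool", "payload": {"deltas": [{"dx": 14,"dy": 23,"dz": -3,"roll": -9},{"dx": 14,"dy": 23,"dz": -3,"roll": -9},{"dx": 14,"dy": 23,"dz": -3,"roll": -9},{"dx": 14,"dy": 23,"dz": -3,"roll": -9}]}}

```text
time_s: 36.78
ee_pos: [0.4281, 0.3859, 0.1502]
ee_rot: [0.088, 0.996, -0.0, -0.0]
ft_force: [0.4, -0.4, -0.5]
width: 0.093
grasp_force: 0.0
```

```bash
python3 - <<'E'
from h import *
packs("pl2")
E
```

```text
[ 299  175   41  116 4305] ctr 426.8 389.6 size 106 35 long axis deg -9.6 ->grasp (array([  2. ,   3.4, 140.4]), np.float64(-0.5087306821330344), np.float64(169.9))
```

Call:
{"api": "drive_tool", "payload": {"deltas": [{"dx": 2,"dy": 3,"dz": 40,"roll": 0},{"dx": 2,"dy": 3,"dz": 80,"roll": 0},{"dx": 2,"dy": 3,"dz": 115,"roll": 0},{"dx": 2,"dy": 3,"dz": 131,"roll": 0},{"dx": 2,"dy": 3,"dz": 140,"roll": 0},{"dx": 2,"dy": 3,"dz": 140,"roll": 0},{"dx": 2,"dy": 3,"dz": 140,"roll": 0}]}}

```text
time_s: 37.7
ee_pos: [0.4273, 0.3908, 0.0119]
ee_rot: [0.087, 0.996, 0.001, 0.001]
ft_force: [0.6, 1.1, 0.3]
width: 0.093
grasp_force: 0.0
```

Call:
{"api": "drive_tool", "payload": {"deltas": [{"dx": 0,"dy": 0,"dz": 0,"roll": 0},{"dx": 0,"dy": 0,"dz": 0,"roll": 0},{"dx": 0,"dy": 0,"dz": 0,"roll": 0},{"dx": 0,"dy": 0,"dz": 0,"roll": 0},{"dx": 0,"dy": 0,"dz": 0,"roll": 0},{"dx": 0,"dy": 0,"dz": 0,"roll": 0},{"dx": 0,"dy": 0,"dz": 0,"roll": 0},{"dx": 0,"dy": 0,"dz": 0,"roll": 0}], "fingers": -1}}

```text
time_s: 38.7
ee_pos: [0.4264, 0.3904, 0.0106]
ee_rot: [0.087, 0.996, 0.0, -0.0]
ft_force: [0.4, -0.7, -0.2]
width: 0.0377
grasp_force: 30.0
```

Call:
{"api": "drive_tool", "payload": {"deltas": [{"dx": 0,"dy": 0,"dz": 0,"roll": 0},{"dx": 0,"dy": 0,"dz": -25,"roll": 0},{"dx": 0,"dy": 0,"dz": -60,"roll": 0},{"dx": 0,"dy": 0,"dz": -90,"roll": 0},{"dx": 0,"dy": 0,"dz": -90,"roll": 0}]}}

```text
time_s: 39.33
ee_pos: [0.4279, 0.3913, 0.1029]
ee_rot: [0.087, 0.996, 0.001, 0.002]
ft_force: [-0.1, -0.6, -2.1]
width: 0.0377
grasp_force: 30.0
```

```bash
python3 - <<'E'
from h import *
print(arm.state()["width"],todelta([.4505,.0345,.10],81.9))
E
```

```text
0.0376528974172041 (array([ -84.1, -347.5,    2. ]), np.float64(88.1214639225403), np.float64(170.0))
```

Call:
{"api": "drive_tool", "payload": {"deltas": [{"dx": -9,"dy": -38,"dz": 0,"roll": 10},{"dx": -18,"dy": -76,"dz": 0,"roll": 20},{"dx": -28,"dy": -114,"dz": 0,"roll": 30},{"dx": -37,"dy": -152,"dz": 0,"roll": 40},{"dx": -46,"dy": -190,"dz": 0,"roll": 50},{"dx": -55,"dy": -228,"dz": 0,"roll": 60},{"dx": -64,"dy": -266,"dz": 0,"roll": 70},{"dx": -73,"dy": -304,"dz": 0,"roll": 79}]}}

```text
time_s: 40.33
ee_pos: [0.4444, 0.0771, 0.0992]
ee_rot: [0.703, 0.711, -0.001, -0.001]
ft_force: [1.1, -0.3, -1.5]
width: 0.0378
grasp_force: 30.0
```

```bash
python3 - <<'E'
from h import *
print(arm.state()["width"],todelta([.4505,.0345,.10],81.9))
E
```

```text
0.03775996353238251 (array([-42.7,   5.5,  -0.8]), np.float64(8.811004409580136), np.float64(90.7))
```

Call:
{"api": "drive_tool", "payload": {"deltas": [{"dx": -20,"dy": 3,"dz": 0,"roll": 5},{"dx": -42,"dy": 5,"dz": 0,"roll": 9},{"dx": -42,"dy": 5,"dz": 0,"roll": 9},{"dx": -42,"dy": 5,"dz": 0,"roll": 9},{"dx": -42,"dy": 5,"dz": 0,"roll": 9}]}}

```text
time_s: 40.95
ee_pos: [0.4508, 0.0372, 0.1002]
ee_rot: [0.754, 0.657, -0.0, -0.0]
ft_force: [-0.3, -0.4, -1.2]
width: 0.0378
grasp_force: 30.0
```

```bash
python3 - <<'E'
from h import *
np.set_printoptions(precision=1,suppress=True)
c,im=snap("heldL2");s=arm.state();print(s["width"],todelta([.4505,.0345,.034],81.9))
Q=R.from_quat(s["ee_rot"]).as_matrix()
m=cv2.inRange(cv2.cvtColor(im,cv2.COLOR_BGR2HSV),(95,30,80),(120,150,255))
n,l,st,ct=cv2.connectedComponentsWithStats(m)
for i in range(1,n):
    if st[i,4]>600 and 250<st[i,0]<300:
        x,y,w,h,a=st[i];print(st[i],[Q.T@(onz(c,u,v,s["ee_pos"][2]+.0125)-s["ee_pos"])*1000 for u,v in((x,y),(x+w,y),(x+w/2,y+h))])
E
```

```text
0.03805050733104651 (array([-2.7, -0.1, 66.4]), np.float64(0.20243311923638885), np.float64(82.1))
[  273   190    81   140 10036] [array([ 53.2, -19.3, -12.5]), array([ 53.2,  17.5, -12.5]), array([-17.3,  -0.9, -12.5])]
[ 279  365   70   30 2054] [array([-37.6, -18.9, -12.5]), array([-37.5,  17.6, -12.5]), array([-55.9,  -0.6, -12.5])]
```

Call:
{"api": "drive_tool", "payload": {"deltas": [{"dx": -1,"dy": 0,"dz": 20,"roll": 0},{"dx": -1,"dy": 0,"dz": 40,"roll": 0},{"dx": -1,"dy": 0,"dz": 50,"roll": 0},{"dx": -1,"dy": 0,"dz": 56,"roll": 0},{"dx": -1,"dy": 0,"dz": 60,"roll": 0},{"dx": -1,"dy": 0,"dz": 63,"roll": 0},{"dx": -1,"dy": 0,"dz": 66,"roll": 0},{"dx": -1,"dy": 0,"dz": 66,"roll": 0}]}}

```text
time_s: 42.0
ee_pos: [0.4514, 0.0357, 0.0347]
ee_rot: [0.755, 0.656, 0.0, 0.0]
ft_force: [0.5, 1.7, -1.2]
width: 0.0377
grasp_force: 30.0
```

Call:
{"api": "drive_tool", "payload": {"deltas": [{"dx": 0,"dy": 0,"dz": 1,"roll": 0},{"dx": 0,"dy": 0,"dz": 1,"roll": 0}]}}

```text
time_s: 42.25
ee_pos: [0.4515, 0.0357, 0.0339]
ee_rot: [0.755, 0.656, 0.0, 0.0]
ft_force: [0.6, 3.9, 0.3]
width: 0.038
grasp_force: 30.0
```

Slight lean. I shift 1 mm in +y, release, rise, shut, press.

Call:
{"api": "drive_tool", "payload": {"deltas": [{"dx": 1,"dy": 0,"dz": 0,"roll": 0},{"dx": 1,"dy": 0,"dz": 1,"roll": 0}]}}

```text
time_s: 42.5
ee_pos: [0.4513, 0.0364, 0.0327]
ee_rot: [0.755, 0.656, -0.0, 0.0]
ft_force: [0.7, 2.8, 0.9]
width: 0.0375
grasp_force: 30.0
```

Call:
{"api": "drive_tool", "payload": {"deltas": [{"dx": 0,"dy": 0,"dz": 0,"roll": 0},{"dx": 0,"dy": 0,"dz": 0,"roll": 0},{"dx": 0,"dy": 0,"dz": 0,"roll": 0},{"dx": 0,"dy": 0,"dz": -15,"roll": 0},{"dx": 0,"dy": 0,"dz": -45,"roll": 0},{"dx": 0,"dy": 0,"dz": -45,"roll": 0}], "fingers": 0.2}}

```text
time_s: 43.25
ee_pos: [0.453, 0.036, 0.0794]
ee_rot: [0.755, 0.656, 0.001, 0.002]
ft_force: [-0.8, 0.1, -0.8]
width: 0.0559
grasp_force: 0.0
```

Call:
{"api": "drive_tool", "payload": {"deltas": [{"dx": 0,"dy": 0,"dz": 0,"roll": 0},{"dx": 0,"dy": 0,"dz": 0,"roll": 0},{"dx": 0,"dy": 0,"dz": 0,"roll": 0},{"dx": 0,"dy": 0,"dz": 0,"roll": 0},{"dx": 0,"dy": 0,"dz": 10,"roll": 0},{"dx": 0,"dy": 0,"dz": 20,"roll": 0},{"dx": 0,"dy": 0,"dz": 28,"roll": 0}], "fingers": -1}}

```text
time_s: 44.12
ee_pos: [0.4508, 0.0365, 0.0486]
ee_rot: [0.755, 0.656, -0.0, -0.0]
ft_force: [-0.3, -0.6, -0.0]
width: 0.0005
grasp_force: 0.0
```

Call:
{"api": "drive_tool", "payload": {"deltas": [{"dx": 0,"dy": 0,"dz": 5,"roll": 0},{"dx": 0,"dy": 0,"dz": 9,"roll": 0},{"dx": 0,"dy": 0,"dz": 12,"roll": 0},{"dx": 0,"dy": 0,"dz": 15,"roll": 0},{"dx": 0,"dy": 0,"dz": 17,"roll": 0},{"dx": 0,"dy": 0,"dz": 19,"roll": 0},{"dx": 0,"dy": 0,"dz": 20,"roll": 0},{"dx": 0,"dy": 0,"dz": 20,"roll": 0}]}}

```text
time_s: 45.12
ee_pos: [0.4518, 0.0362, 0.0303]
ee_rot: [0.755, 0.656, 0.0, 0.0]
ft_force: [-1.2, -0.1, 8.3]
width: 0.0005
grasp_force: 4.3
```

Call:
{"api": "drive_tool", "payload": {"deltas": [{"dx": 0,"dy": 0,"dz": 1,"roll": 0},{"dx": 0,"dy": 0,"dz": 2,"roll": 0},{"dx": 0,"dy": 0,"dz": 2,"roll": 0}]}}

```text
time_s: 45.5
ee_pos: [0.4519, 0.0362, 0.0302]
ee_rot: [0.754, 0.656, 0.0, 0.001]
ft_force: [-8.6, -0.3, 31.3]
width: 0.0006
grasp_force: 15.8
```

Call:
{"api": "drive_tool", "payload": {"deltas": [{"dx": 0,"dy": 0,"dz": -30,"roll": 0},{"dx": 0,"dy": 0,"dz": -90,"roll": 0},{"dx": 0,"dy": 0,"dz": -120,"roll": 0},{"dx": 0,"dy": 0,"dz": -120,"roll": 0},{"dx": 0,"dy": 0,"dz": -120,"roll": 0}], "fingers": 1}}

```text
time_s: 46.12
ee_pos: [0.4504, 0.0365, 0.1465]
ee_rot: [0.755, 0.656, -0.001, -0.001]
ft_force: [-1.3, 0.1, -0.1]
width: 0.046
grasp_force: 0.0
```

```bash
python3 - <<'E'
from h import *
print(todelta([.574,.024,.219],172))
E
```

```text
(array([  4.8, 124. , -72.8]), np.float64(-89.98704859177349), np.float64(82.0))
```

Call:
{"api": "drive_tool", "payload": {"deltas": [{"dx": 1,"dy": 15,"dz": -15,"roll": -10},{"dx": 2,"dy": 30,"dz": -30,"roll": -20},{"dx": 3,"dy": 45,"dz": -45,"roll": -30},{"dx": 4,"dy": 60,"dz": -60,"roll": -40},{"dx": 5,"dy": 75,"dz": -73,"roll": -50},{"dx": 5,"dy": 95,"dz": -73,"roll": -60},{"dx": 5,"dy": 110,"dz": -73,"roll": -70},{"dx": 5,"dy": 124,"dz": -73,"roll": -80}]}}

```text
time_s: 47.12
ee_pos: [0.5743, 0.0241, 0.2179]
ee_rot: [0.154, 0.988, -0.0, -0.002]
ft_force: [0.0, -0.6, 0.0]
width: 0.0928
grasp_force: 0.0
```

Call:
{"api": "drive_tool", "payload": {"deltas": [{"dx": 0,"dy": 0,"dz": 0,"roll": -10},{"dx": 0,"dy": 0,"dz": 0,"roll": -10},{"dx": 0,"dy": 0,"dz": 0,"roll": -10}]}}

```text
time_s: 47.5
ee_pos: [0.5742, 0.0242, 0.2193]
ee_rot: [0.071, 0.997, 0.0, -0.001]
ft_force: [0.9, 0.2, 0.3]
width: 0.0929
grasp_force: 0.0
```

```bash
python3 - <<'E'
from h import *
c,im=snap("all");print(todelta([.532,-.235,.219],172))
cv2.imwrite("pics/allc.png",cv2.resize(im[0:330,100:560],None,fx=1.7,fy=1.7,interpolation=2))
E
```

```text
(array([   5.2, -262.6,    0.7]), np.float64(-0.141420929072126), np.float64(171.9))
```

View pics/allc.png

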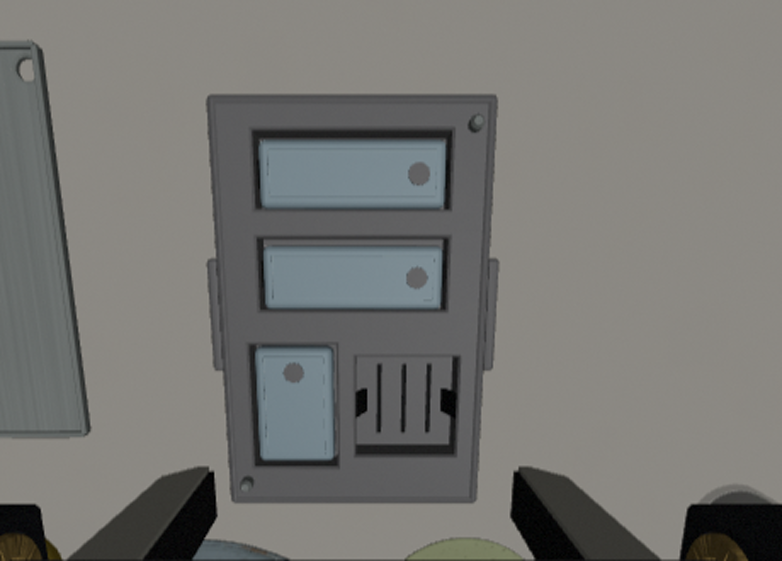

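All three packs are flush in their recesses and the square one stays empty. The plate is on the left. I look at it from the same relative place as in w3.

```bash
python3 - <<'E'
from h import *
print(todelta([.4996,-.2308,.188],172))
E
```

```text
(array([  37.8, -263. ,   31.8]), np.float64(-0.141420929072126), np.float64(171.9))
```

Call:
{"api": "drive_tool", "payload": {"deltas": [{"dx": 5,"dy": -38,"dz": 0,"roll": 0},{"dx": 10,"dy": -76,"dz": 0,"roll": 0},{"dx": 16,"dy": -114,"dz": 0,"roll": 0},{"dx": 22,"dy": -152,"dz": 10,"roll": 0},{"dx": 27,"dy": -190,"dz": 20,"roll": 0},{"dx": 33,"dy": -228,"dz": 31,"roll": 0},{"dx": 38,"dy": -263,"dz": 31,"roll": 0},{"dx": 38,"dy": -263,"dz": 31,"roll": 0}]}}

```text
time_s: 48.55
ee_pos: [0.4999, -0.2331, 0.1894]
ee_rot: [0.072, 0.997, -0.0, -0.0]
ft_force: [0.6, -0.3, 1.1]
width: 0.0926
grasp_force: 0.0
```

Call:
{"api": "drive_tool", "payload": {"deltas": [{"dx": 0,"dy": 0,"dz": 0,"roll": 0},{"dx": 0,"dy": 0,"dz": 0,"roll": 0},{"dx": 0,"dy": 0,"dz": 0,"roll": 0}]}}

```text
time_s: 48.92
ee_pos: [0.501, -0.2301, 0.1898]
ee_rot: [0.069, 0.998, 0.0, 0.0]
ft_force: [-0.7, -0.6, 0.1]
width: 0.0929
grasp_force: 0.0
```

```bash
python3 - <<'E'
from h import *
c,im=snap("pl");s=arm.state();print(s["ee_pos"],todelta([.4588,-.234,.022],172))
c0,i0=load("w3")
# crop around the plate in both; register by phase correlation / ECC
g=lambda i:cv2.cvtColor(i,cv2.COLOR_BGR2GRAY)
T=g(i0)[130:245,285:335]   # handle
r=cv2.matchTemplate(g(im)[90:300,240:390],T,cv2.TM_CCOEFF_NORMED);_,v,_,l=cv2.minMaxLoc(r);print("handle shift",v,l[0]+240-285,l[1]+90-130)
W=np.eye(2,3,dtype='float32');m=np.zeros(i0.shape[:2],'uint8');m[62:290,240:376]=1
cc,W=cv2.findTransformECC(g(i0),g(im),W,cv2.MOTION_EUCLIDEAN,(3,200,1e-6),m,5);print("ecc",cc,W)
cv2.imwrite("pics/plc.png",np.hstack([i0[40:310,200:410],im[40:310,200:410]]))
E
```

```text
[ 0.50095421 -0.23020786  0.18979984] (array([ 41.3,  -9.6, 167.8]), np.float64(0.08229836027118154), np.float64(172.1))
handle shift 0.9409034848213196 -4 -1
ecc 0.27586671182781924 [[  0.99264956   0.1210243  -26.906132  ]
 [ -0.1210243    0.99264956  38.853073  ]]
```

View pics/plc.png

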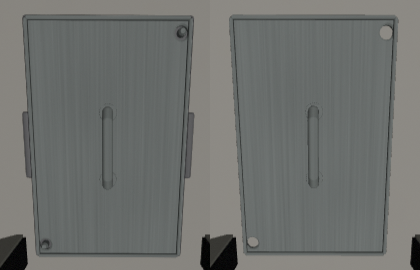

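w3 (left) and now (right): the plate lies flat at the same heading, handle shifted about 4 px left (plate holes at crop 386,33 and 252,242). Now the grasp.

Call:
{"api": "drive_tool", "payload": {"deltas": [{"dx": 20,"dy": -5,"dz": 45,"roll": 0},{"dx": 41,"dy": -10,"dz": 90,"roll": 0},{"dx": 41,"dy": -10,"dz": 130,"roll": 0},{"dx": 41,"dy": -10,"dz": 155,"roll": 0},{"dx": 41,"dy": -10,"dz": 167,"roll": 0},{"dx": 41,"dy": -10,"dz": 167,"roll": 0}], "fingers": 0}}

```text
time_s: 49.72
ee_pos: [0.4586, -0.2349, 0.0224]
ee_rot: [0.069, 0.998, 0.0, -0.0]
ft_force: [-0.2, -0.7, 0.1]
width: 0.0468
grasp_force: 0.0
```

Call:
{"api": "drive_tool", "payload": {"deltas": [{"dx": 0,"dy": 0,"dz": 0,"roll": 0},{"dx": 0,"dy": 0,"dz": 0,"roll": 0},{"dx": 0,"dy": 0,"dz": 0,"roll": 0},{"dx": 0,"dy": 0,"dz": 0,"roll": 0},{"dx": 0,"dy": 0,"dz": 0,"roll": 0},{"dx": 0,"dy": 0,"dz": 0,"roll": 0},{"dx": 0,"dy": 0,"dz": 0,"roll": 0},{"dx": 0,"dy": 0,"dz": 0,"roll": 0}], "fingers": -1}}

```text
time_s: 50.72
ee_pos: [0.4588, -0.2351, 0.023]
ee_rot: [0.07, 0.998, 0.0, 0.0]
ft_force: [-0.4, 2.8, 4.5]
width: 0.0089
grasp_force: 30.0
```

Call:
{"api": "drive_tool", "payload": {"deltas": [{"dx": 0,"dy": 0,"dz": 0,"roll": 0},{"dx": 0,"dy": 0,"dz": 0,"roll": 0},{"dx": 0,"dy": 0,"dz": -15,"roll": 0},{"dx": 0,"dy": 0,"dz": -40,"roll": 0},{"dx": 0,"dy": 0,"dz": -70,"roll": 0},{"dx": 0,"dy": 0,"dz": -95,"roll": 0},{"dx": 0,"dy": 0,"dz": -95,"roll": 0},{"dx": 0,"dy": 0,"dz": -95,"roll": 0}]}}

```text
time_s: 51.72
ee_pos: [0.458, -0.2348, 0.1168]
ee_rot: [0.07, 0.998, 0.0, -0.001]
ft_force: [0.2, 0.2, -3.1]
width: 0.0091
grasp_force: 30.0
```

```bash
python3 - <<'E'
from h import *
s=arm.state();print(s["width"],s["grasp_force"],todelta([.533,.0215,.115],172))
E
```

```text
0.0090595186555304 29.99931961297989 (array([-38.7, 264.3,   1.9]), np.float64(0.012367020030836784), np.float64(172.0))
```

Call:
{"api": "drive_tool", "payload": {"deltas": [{"dx": -5,"dy": 35,"dz": 0,"roll": 0},{"dx": -10,"dy": 75,"dz": 0,"roll": 0},{"dx": -16,"dy": 115,"dz": 0,"roll": 0},{"dx": -22,"dy": 155,"dz": 0,"roll": 0},{"dx": -28,"dy": 195,"dz": 0,"roll": 0},{"dx": -34,"dy": 235,"dz": 0,"roll": 0},{"dx": -39,"dy": 265,"dz": 0,"roll": 0},{"dx": -39,"dy": 265,"dz": 0,"roll": 0}]}}

```text
time_s: 52.72
ee_pos: [0.5333, 0.0238, 0.1159]
ee_rot: [0.068, 0.998, 0.0, -0.002]
ft_force: [-0.4, -0.2, -2.9]
width: 0.0089
grasp_force: 30.0
```

Call:
{"api": "drive_tool", "payload": {"deltas": [{"dx": 0,"dy": 0,"dz": 15,"roll": 0},{"dx": 0,"dy": 0,"dz": 30,"roll": 0},{"dx": 0,"dy": 0,"dz": 40,"roll": 0},{"dx": 0,"dy": 0,"dz": 45,"roll": 0},{"dx": 0,"dy": 0,"dz": 45,"roll": 0}]}}

```text
time_s: 53.35
ee_pos: [0.5339, 0.0215, 0.0722]
ee_rot: [0.07, 0.998, 0.0, -0.0]
ft_force: [0.9, -0.4, -3.6]
width: 0.009
grasp_force: 30.0
```

```bash
python3 - <<'E'
from h import *
s=arm.state();print(s["width"],s["grasp_force"],todelta([.5333,.0222,.054],172))
c,im=snap("ov");cv2.imwrite("pics/ovc.png",im[0:330,170:470])
E
```

```text
0.009036793474889844 29.99927043914795 (array([ 0.7,  0.6, 18.2]), np.float64(-0.012407578879702896), np.float64(172.0))
```

View pics/ovc.png

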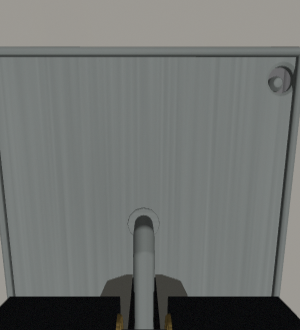

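The pin shows within the hole (crop 280,81), so it's aligned. I lower slowly.

Call:
{"api": "drive_tool", "payload": {"deltas": [{"dx": 0.5,"dy": 0.5,"dz": 3,"roll": 0},{"dx": 0.5,"dy": 0.5,"dz": 6,"roll": 0},{"dx": 0.5,"dy": 0.5,"dz": 9,"roll": 0},{"dx": 0.5,"dy": 0.5,"dz": 12,"roll": 0},{"dx": 0.5,"dy": 0.5,"dz": 14,"roll": 0},{"dx": 0.5,"dy": 0.5,"dz": 16,"roll": 0},{"dx": 0.5,"dy": 0.5,"dz": 17,"roll": 0},{"dx": 0.5,"dy": 0.5,"dz": 17,"roll": 0}]}}

```text
time_s: 54.4
ee_pos: [0.5336, 0.0223, 0.0556]
ee_rot: [0.07, 0.998, 0.0, -0.0]
ft_force: [-0.3, 0.6, -3.6]
width: 0.0084
grasp_force: 30.0
```

Through the pins without resistance (underside ≈ 33 mm). The rest of the way:

Call:
{"api": "drive_tool", "payload": {"deltas": [{"dx": 0,"dy": 0,"dz": 1,"roll": 0},{"dx": 0,"dy": 0,"dz": 2,"roll": 0},{"dx": 0,"dy": 0,"dz": 2.5,"roll": 0},{"dx": 0,"dy": 0,"dz": 2.5,"roll": 0}]}}

```text
time_s: 54.9
ee_pos: [0.5338, 0.0222, 0.054]
ee_rot: [0.07, 0.998, -0.0, 0.0]
ft_force: [-2.5, 0.0, 5.7]
width: 0.0088
grasp_force: 30.0
```

Call:
{"api": "drive_tool", "payload": {"deltas": [{"dx": 0,"dy": 0,"dz": 0,"roll": 0},{"dx": 0,"dy": 0,"dz": 0,"roll": 0},{"dx": 0,"dy": 0,"dz": 0,"roll": 0},{"dx": 0,"dy": 0,"dz": 0,"roll": 0},{"dx": 0,"dy": 0,"dz": 0,"roll": 0},{"dx": 0,"dy": 0,"dz": -20,"roll": 0},{"dx": 0,"dy": 0,"dz": -60,"roll": 0},{"dx": 0,"dy": 0,"dz": -110,"roll": 0}], "fingers": 0.2}}

```text
time_s: 55.9
ee_pos: [0.5328, 0.0224, 0.1633]
ee_rot: [0.07, 0.998, 0.0, -0.001]
ft_force: [0.9, -0.1, -0.4]
width: 0.056
grasp_force: 0.0
```

Call:
{"api": "drive_tool", "payload": {"deltas": [{"dx": -41,"dy": 2,"dz": -55,"roll": 0},{"dx": -41,"dy": 2,"dz": -55,"roll": 0},{"dx": -41,"dy": 2,"dz": -55,"roll": 0},{"dx": -41,"dy": 2,"dz": -55,"roll": 0}]}}

```text
time_s: 56.4
ee_pos: [0.5728, 0.0189, 0.2161]
ee_rot: [0.07, 0.998, 0.0, -0.002]
ft_force: [0.5, 1.2, 0.5]
width: 0.0557
grasp_force: 0.0
```

```bash
python3 - <<'E'
from h import *
c,im=snap("end");print(arm.state()["ee_pos"]);c0,i0=load("w3")
cv2.imwrite("pics/endc.png",cv2.resize(np.hstack([i0[40:310,200:410],im[40:310,200:410]]),None,fx=1.6,fy=1.6,interpolation=2))
s=arm.camera("scene");cv2.imwrite("pics/sceneend.png",s)
E
```

```text
[0.5729048  0.01886941 0.21625773]
```

View pics/endc.png

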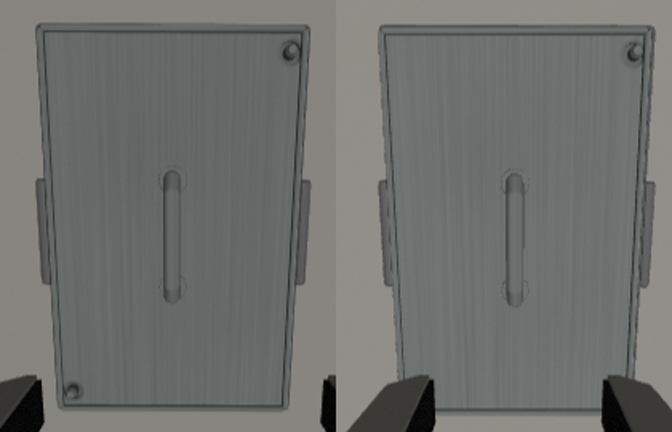

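The plate (right half) sits on the pins as it did at the start (left half): pin inside its hole at (634,53), rim parallel to the base. Handing in.

```bash
python3 -c "
from station import arm
print(arm.job_done())"
```

```text
the job is handed in; nothing more can be done
None
```

The job is handed in: the three cold packs that were out (two long, one oblong; no square one was there) are pressed flush into their recesses, and the plate is back over its pins, looking as it did at the start in the last wrist picture; no verdict came back.

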